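# Spray the empty cake tin

### The arm

A 7-joint arm with a two-finger parallel gripper is mounted at the origin on the work surface. World frame = base frame: x ahead of the robot, y to its left, z up, the work surface at z = 0. Lengths are in m, angles in rad, forces in N, time in s.
With the tool pointing down it reaches from about 0.4 to 0.75 m from the base axis. Payload 19.5 kg.
Tool frame: the origin (TCP) lies at the very end of the fingers, on their centre line; the grasp point (between the pads) lies 19 mm behind it (manip.pinch_z is the distance from the TCP to the grasp point, in m); z points along the fingers, y is the direction in which the jaws open and shut (so a half turn about z gives the same grasp; the last joint's range is limited). The gripper opens to 85 mm and grips with 20 to 120 N. Pads are 22 mm wide; open, the fingers measure 114 mm over their backs; the gripper's body (76 mm by 85 mm) begins 54 mm behind the grasp point. The pads swing forward as they close: fully open they stand 13 mm farther back than shut.
Start: joints at [-1.277, 0.707, -0.028, 1.485, 0.022, 0.951, -0.075], TCP at [0.189, 0.543, 0.202] pointing down, gripper open.
Joint ranges: [-2.71, 2.71], [-0.32, 2.16], [-1.57, 1.52], [0, 2.45], [-1.46, 4.6], [0, 2.02], [-2.83, 2.83]. Speed limits (rad/s): [1.89, 1.89, 2.57, 2.57, 3.01, 3.01, 3.01].

### API

Orientations are given as a 3x3 rotation matrix whose columns are the frame's x, y, z axes.
In Python, from rig import sensors, vision, manip gives the robot as it stands.
- The arm moves only by the shell command python3 -m inch 'ROWS' [FORCE]. ROWS is JSON, a list of rows, each a list of 3 entries, a list of its own where there are three numbers: the shift along the tool's x, y, z in mm, then the turn, a rotation vector about the tool's x, y, z in rad, then the closure in counts, from 0 (fully open) to 255 (shut). In form: [[[tx, ty, tz], [rx, ry, rz], grip], ...]. A call has 1 to 20 rows; each row shifts and turns the pose as measured when the row begins, along the tool's axes as they then stand; what a row does not reach is not made up. A row lasts 1/10 s, in which the tool goes at most 50 mm and 8.59 degrees, less where a joint would pass 70% of its speed; a pose out of reach is approached as far as the arm can. A call is refused whole if a number of a shift passes 50 or a number of a turn 0.15, either way. A call with a gripper value outside its range is refused whole. The fingers move at their own pace and stop on an object; FORCE is the grip in N (left out, the last holds). Time passes only in rows, so rows that do not move let the fingers close. It gives the time, the measured TCP pose, the force and the opening at its end, in the units of the state.
- sensors.read_state(): the state, without advancing time (a new reading comes with each control period).
- vision.camera(name): name is "side" or "top"; returns a dict with "image" (480x640x3 uint8, red, green, blue), "camera_matrix" (3x3 intrinsics, pixels), "R" (3x3) and "t" (3): a world point X has camera coordinates R X + t. Camera axes: x right, y down, z forward; pixel columns grow to the right and rows downward; lengths in m; the calibration is good to about 2 mm. A picture is of the moment at which its call begins. There is no depth.
- manip.close_job(): hands the job in, once; it reports no verdict.
The state is a dict: "clock": time; "qpos": joint angles; "qvel": joint speeds; "tau": joint torques, N m; "position": TCP position; "tcp_rot": TCP orientation; "wrist_force": force on the tool from outside, world axes, zero at the start; "moment": the same for the moment, N m; "width": finger opening in m.
Only numpy, scipy, OpenCV 4.12 (cv2) and the standard library are available. Lean on these libraries where they do the work, as an engineer would, in place of code of your own. Each camera call takes 0.05 s, during which the arm holds its last target.

### The job

Slide the empty cake tin along the table to the canister it stands in front of, so that it is centred in front of the nozzle and close against the stop bar, without lifting it. Only then press that canister's cap all the way down and let it spring back up, feeling for it: push and squeeze gently throughout, never with more than 40 N. Leave the other canister's cap unpressed, and the tin with the cake and everything else where they are.

Things in the scene. Friction and masses are not known exactly. Their poses are not given: they have to be found in the camera images.
- tin_empty_center (a point): The empty tin: round steel cake tin, 35 mm high, outer diameter 90 mm at the foot and 104 mm at the rim, wall 3 mm, floor 4 mm thick, open at the top; the point is on its axis, half-way up (17.5 mm above its foot), z up. Loose, 0.1 to 0.2 kg. Starts in front of one of the two holders, 6 cm or more short of its place and up to 10 cm to the side.
- tin_cake_center (a point): The other tin, alike but with a brown domed cake in it, its top 55 mm above the table: round steel cake tin, 35 mm high, outer diameter 90 mm at the foot and 104 mm at the rim, wall 3 mm, floor 4 mm thick, open at the top; the point is on its axis, half-way up (17.5 mm above its foot), z up. It starts in front of the other holder. Bystander.
- holder_a: Fixed bench holder a, one of two alike, left or right: steel foot 135 x 110 mm, 8 mm thick; grey cup (74 mm wide, rim 68 mm above the table) holding a fixed upright spray canister, 62 mm wide. Origin on the table, on the canister's axis; -x is the way the nozzle points, roughly to the robot. On that side a stop bar (100 mm wide, 25 mm high) has its front face 80 mm from the origin.
- holder_b: Fixed bench holder b, one of two alike, left or right: steel foot 135 x 110 mm, 8 mm thick; grey cup (74 mm wide, rim 68 mm above the table) holding a fixed upright spray canister, 62 mm wide. Origin on the table, on the canister's axis; -x is the way the nozzle points, roughly to the robot. On that side a stop bar (100 mm wide, 25 mm high) has its front face 80 mm from the origin.
- spot_a (a point): Point on the table in front of holder_a, 133 mm from the canister's axis on the side the nozzle points to: where the centre of a tin belongs (the tin's side then stands about 3 mm from the stop bar).
- spot_b (a point): Point on the table in front of holder_b, 133 mm from the canister's axis on the side the nozzle points to: where the centre of a tin belongs (the tin's side then stands about 3 mm from the stop bar).
- cap_a (a joint): Sprung cap of holder_a's canister: m pressed down, 0 = up, 0.015 = bottom. Moves at 3 N, 13.5 N at the bottom, then rigid; springs back. White disc on the canister's axis, 36 mm wide, 18 mm high, flat top, thin spout to 34 mm off the axis. Its top at rest is 201 to 226 mm above the table: each canister sits at its own unmeasured depth, so it must be seen or felt.
- cap_b (a joint): Sprung cap of holder_b's canister: m pressed down, 0 = up, 0.015 = bottom. Moves at 3 N, 13.5 N at the bottom, then rigid; springs back. White disc on the canister's axis, 36 mm wide, 18 mm high, flat top, thin spout to 34 mm off the axis. Its top at rest is 201 to 226 mm above the table: each canister sits at its own unmeasured depth, so it must be seen or felt.
- jar_1: Amber jam jar with a black screw cap, 58 mm diameter, 69 mm high, loose; origin under its centre. Bystander.
- jar_2: Amber jam jar with a black screw cap, 58 mm diameter, 69 mm high, loose; origin under its centre. Bystander.
- jar_lid: Black jar lid lying flat, 54 mm diameter, 10 mm high, loose; origin under its centre. Bystander.
- napkins: Stack of white paper napkins, 150 x 150 mm, 90 mm high; origin under its centre. Bystander.
- snack_pack: Gold foil snack pack lying flat, 60 x 150 mm, 28 mm high, loose; origin under its centre, long side along its y. Bystander.
Not all that is in view belongs to the job. What is shaped like the part that bears tin_empty_center but purple or turquoise is not meant.

How it is judged:
On the way, in this order (a step that is already met when the one before it is completed fails the run):
1. the empty tin stands flat in its place in front of its canister, within 15 mm ((horizontal distance between tin_empty_center and spot_a below 0.015 m or horizontal distance between tin_empty_center and spot_b below 0.015 m) and angle between tin_empty_center's own z axis and vertical below 0.08 rad and height (world z) of tin_empty_center below 0.022 m), for 0.3 s.
2. with the tin there, that canister's cap is pressed down by at least 10 of its 15 mm (((horizontal distance between tin_empty_center and spot_a below 0.015 m and value of joint cap_a above 0.01 m) or (horizontal distance between tin_empty_center and spot_b below 0.015 m and value of joint cap_b above 0.01 m))), for 0.1 s.
At the end, for the whole second after the job is handed in: The empty tin stands flat on the table with its centre within 15 mm of the place in front of the canister it started in front of; that canister's cap has been pressed down at least 10 of its 15 mm with the tin there, and both caps are up again (within 1.5 mm) (all of step 1 and value of joint each of cap_a, cap_b below 0.0015 m); the robot touches nothing.
It fails at once if a cap is pressed by more than 3 mm with the empty tin not standing in front of it (within 20 mm of its place) ((value of joint cap_a above 0.003 m and not (horizontal distance between tin_empty_center and spot_a below 0.02 m)) or (value of joint cap_b above 0.003 m and not (horizontal distance between tin_empty_center and spot_b below 0.02 m))).
It fails at once if the fingers press on anything with more than 40 N (contact force between the fingers and anything else above 40 N).
It fails at once if the empty tin is taken across to the other canister (over 190 mm from its start) or lifted or tipped (distance of tin_empty_center from where it was at the start of the episode above 0.19 m or height (world z) of tin_empty_center above 0.05 m or angle between tin_empty_center's own z axis and vertical above 0.5 rad).
It fails at once if the tin with the cake is shifted by more than 20 mm (distance of tin_cake_center from where it was at the start of the episode above 0.02 m).
It fails at once if a jar, the jar lid, the napkins or the snack pack is shifted by more than 30 mm (distance of any of jar_1, jar_2, jar_lid, napkins, snack_pack from where it was at the start of the episode above 0.03 m).
It also fails if it takes over 48 s, if anything falls off the work surface, if the arm or the gripper's body presses on something with over 40 N, if the wrist force passes 120 N, or if a joint passes its speed limit or range.

## Working session

There is one attempt and no reset: what is moved stays moved. The work goes in short steps, Python scripts to look and compute and a shell command to move; the robot and the scene stay as the last step left them, time stands still between calls to the robot, and variables do not carry over. Pictures are saved under pics/ and viewed, and the job is handed in when it is done.

```bash
mkdir -p pics; ls
python3 - <<'E'
from rig import sensors, vision, manip
import cv2,numpy as np
s=sensors.read_state()
for k,v in s.items(): print(k,np.round(v,3).tolist())
for n in("side","top"):
    c=vision.camera(n); cv2.imwrite(f"pics/{n}0.png",c["image"][:,:,::-1]); print(n,c["camera_matrix"].tolist(),np.round(c["R"],4).tolist(),c["t"])
E
```

```text
pics
clock 0.0
qpos [-1.277, 0.707, -0.028, 1.485, 0.022, 0.951, -0.076]
qvel [-0.001, 0.0, 0.0, -0.0, -0.0, -0.001, -0.0]
tau [0.001, -88.32, 1.235, -23.617, 0.017, 0.007, -0.0]
position [0.189, 0.543, 0.201]
tcp_rot [[-0.944, 0.33, -0.0], [0.33, 0.944, -0.001], [-0.0, -0.001, -1.0]]
wrist_force [-0.614, -0.195, -0.795]
moment [0.005, 0.013, 0.029]
width 0.085
side [[489.0407157382922, 0.0, 316.2450618134533], [0.0, 489.0407157382922, 239.69311715271022], [0.0, 0.0, 1.0]] [[0.9385, -0.3451, 0.0064], [-0.2624, -0.7254, -0.6363], [0.2243, 0.5956, -0.7714]] [-0.42630824  0.26489714  1.24935964]
top [[487.13138494808885, 0.0, 319.68259812953477], [0.0, 487.13138494808885, 239.416110545353], [0.0, 0.0, 1.0]] [[0.0231, -0.9997, 0.0008], [-0.9817, -0.0228, -0.1889], [0.1889, 0.0036, -0.982]] [0.06425968 0.51597892 1.09496696]
```

View pics/side0.png

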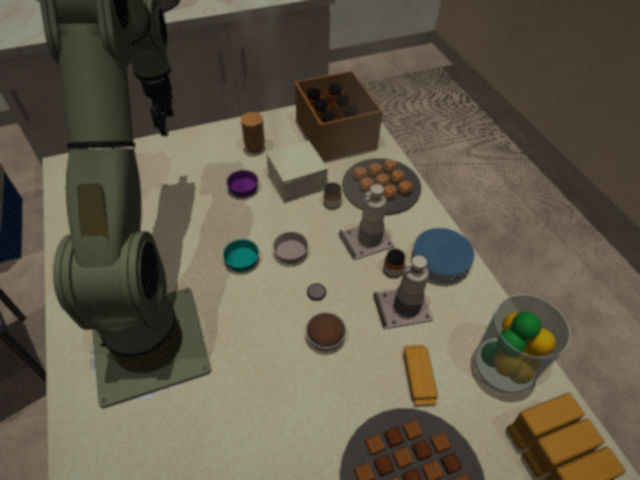

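View pics/top0.png

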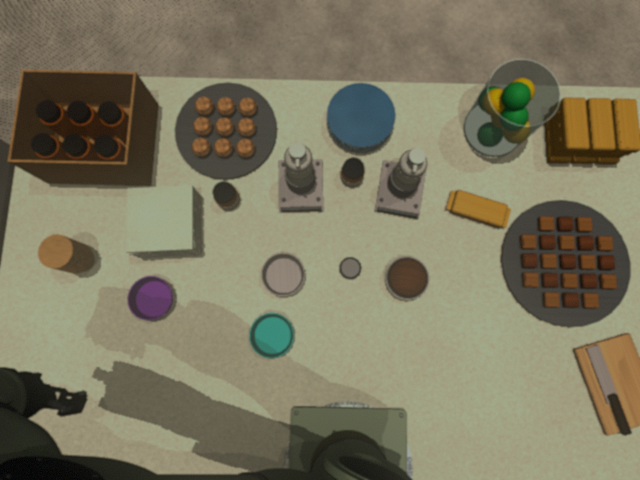

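Candidates in the top view: steel empty tin at (283,274), turquoise tin at (272,335), purple tin at (152,298), cake tin at (407,278). The steel one at (283,274) fits the description. It stands in front of the left holder, whose foot is around (301,187). I'll check these in close crops.

Run:
```python
import cv2
t=cv2.imread('pics/top0.png');s=cv2.imread('pics/side0.png')
cv2.imwrite('pics/ct0.png',cv2.resize(t[125:325,230:440],None,fx=3.8,fy=3,interpolation=2) if 0 else cv2.resize(t[130:320,230:440],None,fx=3,fy=3,interpolation=2))
cv2.imwrite('pics/cs0.png',cv2.resize(s[170:360,265:465],None,fx=3,fy=3,interpolation=2))
```

```text
(no output)
```

View pics/ct0.png

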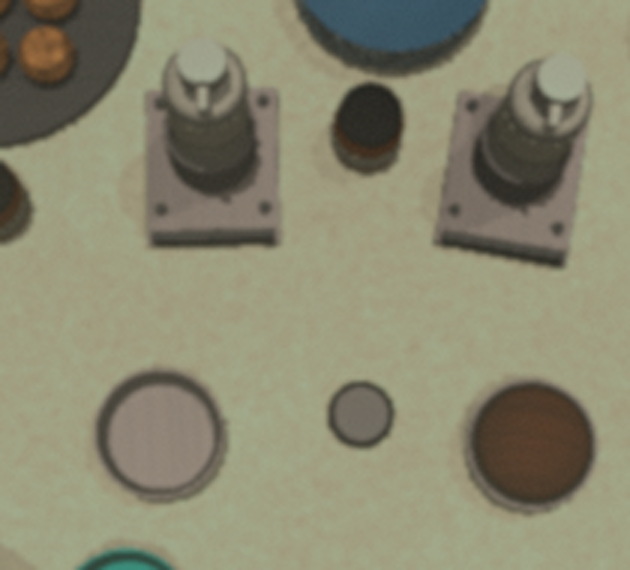

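View pics/cs0.png

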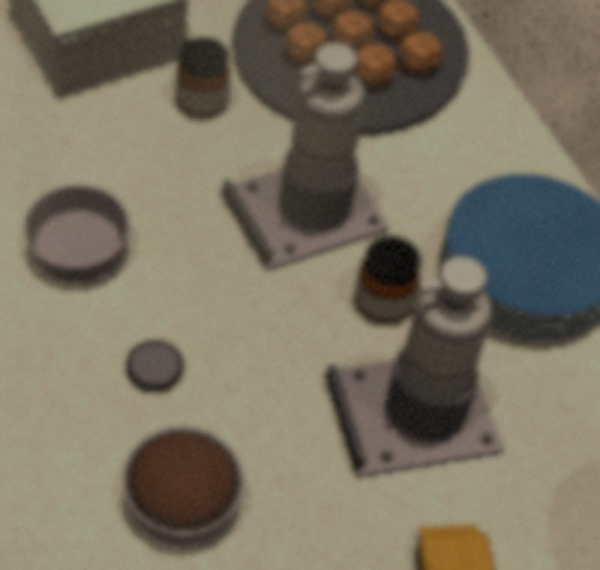

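```bash
cat > h.py <<'E'
import numpy as np,cv2
from rig import sensors,vision,manip
def ray(c,u,v):
    d=c["R"].T@np.linalg.inv(c["camera_matrix"])@np.array([u,v,1.]); return -c["R"].T@c["t"],d/np.linalg.norm(d)
def onz(c,u,v,z):
    o,d=ray(c,u,v); return o+d*(z-o[2])/d[2]
def tri(ca,a,cb,b):
    o1,d1=ray(ca,*a);o2,d2=ray(cb,*b)
    k=np.linalg.lstsq(np.c_[d1,-d2],o2-o1,rcond=None)[0]
    p,q=o1+k[0]*d1,o2+k[1]*d2
    return (p+q)/2,np.linalg.norm(p-q)
def proj(c,X):
    p=c["camera_matrix"]@(c["R"]@np.array(X)+c["t"]); return p[:2]/p[2]
E
python3 - <<'E'
from h import *
t=vision.camera("top");s=vision.camera("side")
T=lambda x,y:(230+(x+.5)/3-.5,130+(y+.5)/3-.5)
S=lambda x,y:(265+(x+.5)/3-.5,170+(y+.5)/3-.5)
r=lambda a:np.round(a,4)
for nm,p,z in [("bar L top",(150,235),.025),("bar R top",(278,232),.025),("screw",(161,208),.008),("screw",(265,207),.008),("screw",(263,101),.008),("R: bar L",(437,241),.025),("R bar R",(565,262),.025),("scr",(454,210),.008),("scr",(558,229),.008),("scr",(471,105),.008),("lid",(360,413),.01),("jar2",(369,113),.069)]:
    print(nm,r(onz(t,*T(*p),z)))
for nm,p,z in [("side barbackL",(228,183),.025),("bar R",(268,262),.025),("scr",(251,188),.008),("scr",(291,249),.008),("scr",(376,221),.008)]:
    print("S",nm,r(onz(s,*S(*p),z)))
print("capL",tri(t,T(203,62),s,S(337,56)))
print("capR",tri(t,T(563,76),s,S(464,272)))
# tin: ellipse from threshold
print("tin rim top",r(onz(t,*T(160,433),.035)),"rim side",r(onz(s,*S(77,228),.035)))
print("cake rim",r(onz(t,*T(532,443),.035)))
print("sees px",proj(t,[0,0,0]))
E
```

```text
bar L top [0.5944 0.1752 0.025 ]
bar R top [0.5994 0.0717 0.025 ]
screw [0.622  0.1686 0.008 ]
screw [0.6248 0.0829 0.008 ]
screw [0.7166 0.0867 0.008 ]
R: bar L [ 0.5948 -0.0571  0.025 ]
R bar R [ 0.5798 -0.1604  0.025 ]
scr [ 0.6259 -0.073   0.008 ]
scr [ 0.6117 -0.1585  0.008 ]
scr [ 0.7171 -0.0873  0.008 ]
lid [0.4552 0.0027 0.01  ]
jar2 [0.6866 0.0018 0.069 ]
S side barbackL [0.5929 0.166  0.025 ]
S bar R [0.5916 0.061  0.025 ]
S scr [0.6184 0.1652 0.008 ]
S scr [0.6251 0.0797 0.008 ]
S scr [0.7185 0.0833 0.008 ]
capL (array([0.67204486, 0.1263753 , 0.21114795]), np.float64(0.001877475099157287))
capR (array([ 0.66908609, -0.12458814,  0.20494958]), np.float64(0.00012889031368347134))
tin rim top [0.4325 0.1604 0.035 ] rim side [0.4312 0.1547 0.035 ]
cake rim [ 0.4314 -0.1304  0.035 ]
sees px [348.27059244 468.96598183]
```

Left holder: canister axis ≈ (0.674, 0.126), nozzle direction ≈ (-0.999, -0.04), so the spot is ≈ (0.541, 0.121). The tin is at ≈ (0.432, 0.158). The push is along the tool's current -x for about 115 mm. The plan is to lower half-open fingers inside the tin and push its front wall from within.

```bash
python3 -m inch '[[[-30,-23,0],[0,0,0],140],[[-30,-23,0],[0,0,0],140],[[-30,-23,0],[0,0,0],140],[[-30,-23,0],[0,0,0],140],[[-30,-23,0],[0,0,0],140],[[-30,-23,0],[0,0,0],140],[[-30,-23,0],[0,0,0],140],[[-30,-23,0],[0,0,0],140],[[-30,-23,0],[0,0,0],140],[[-30,-23,0],[0,0,0],140]]' 20
```

```text
clock: 1.2
position: [0.401, 0.2183, 0.2001]
tcp_rot: [[-0.947, 0.322, -0.002], [0.322, 0.947, -0.0], [0.002, -0.001, -1.0]]
wrist_force: [1.5, 0.7, -0.7]
width: 0.0384
```

```bash
python3 -m inch '[[[-25,-24,0],[0,0,0],140],[[-24,-23,0],[0,0,0],140],[[0,0,40],[0,0,0],140],[[0,0,40],[0,0,0],140],[[0,0,20],[0,0,0],140],[[0,0,0],[0,0,0],140]]'
python3 - <<'E'
from h import *
for n in("side","top"):
    c=vision.camera(n); im=c["image"][:,:,::-1]
    u,v=proj(c,[.432,.158,.035]).astype(int)
    cv2.imwrite(f"pics/{n}1.png",cv2.resize(im[v-75:v+75,u-100:u+100],None,fx=4,fy=4,interpolation=2))
print(sensors.read_state()["position"])
E
```

```text
clock: 1.8
position: [0.4369, 0.1496, 0.0975]
tcp_rot: [[-0.944, 0.33, 0.002], [0.33, 0.944, -0.001], [-0.002, 0.0, -1.0]]
wrist_force: [0.3, -0.0, 1.4]
width: 0.0385
[0.43775772 0.15005729 0.09963382]
```

View pics/side1.png

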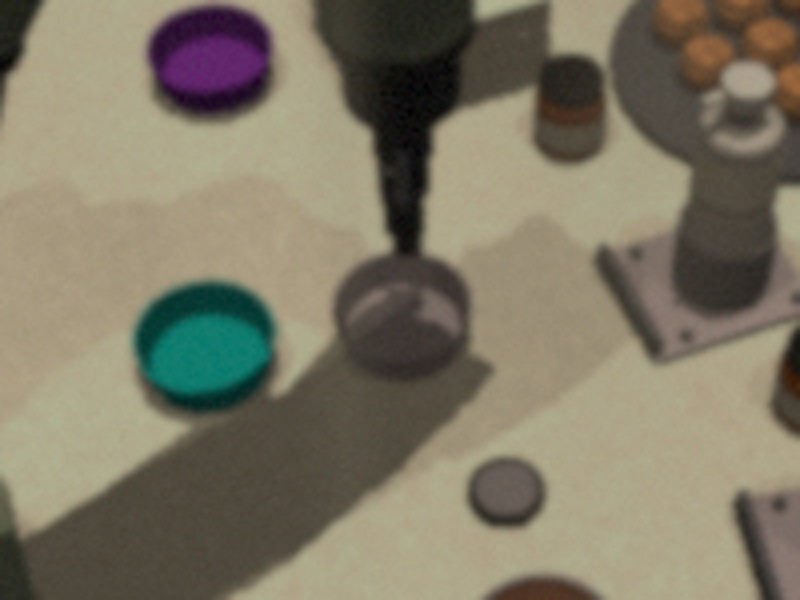

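View pics/top1.png

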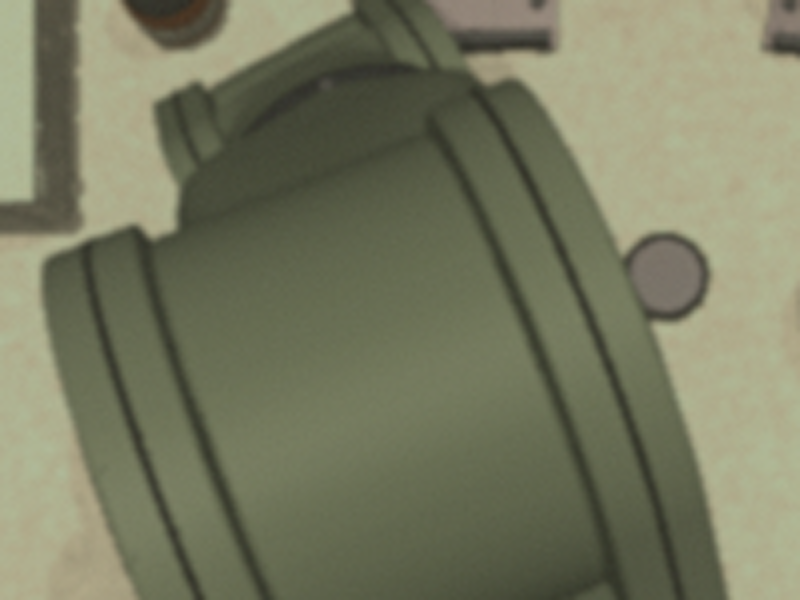

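Run:
```python
from h import *
c=vision.camera("side"); cv2.imwrite("pics/side1f.png",cv2.resize(c["image"][40:380,100:500,::-1],None,fx=2,fy=1.76 and 2)[:600])
```

```text
(no output)
```

View pics/side1f.png

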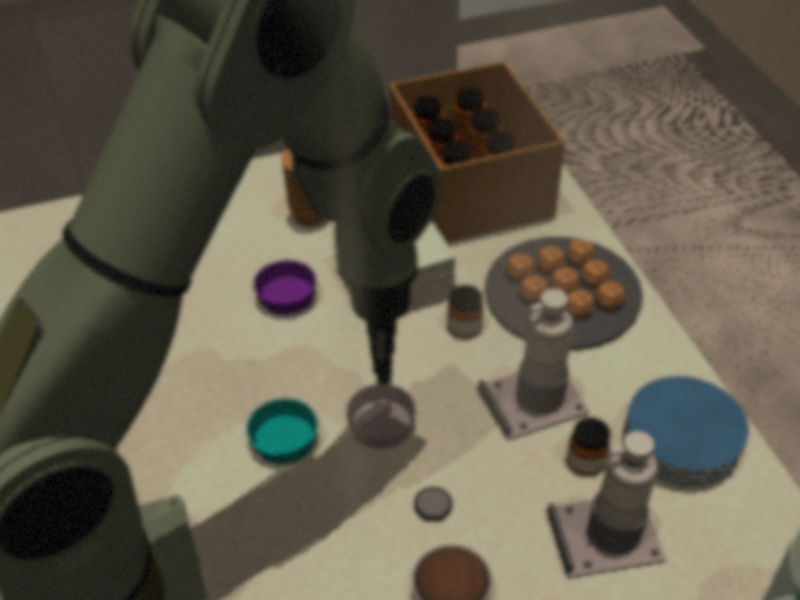

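The fingertips are just above the tin, and the wrist is slim but rises in front. I'll tilt the tool's top back towards the robot for clearance from the canister, then lower.

```bash
python3 -m inch '[[[4,3,0],[0,-0.15,0],140],[[4,3,0],[0,-0.15,0],140],[[0,0,0],[0,0,0],140],[[0,0,0],[0,0,0],140]]'
```

```text
clock: 2.35
position: [0.4362, 0.1554, 0.0995]
tcp_rot: [[-0.924, 0.333, 0.187], [0.326, 0.943, -0.068], [-0.199, -0.002, -0.98]]
wrist_force: [0.5, -0.4, -0.4]
width: 0.0385
```

```bash
python3 -m inch '[[[4,1,0],[0,-0.13,0],140],[[0,0,0],[0,0,0],140],[[7,0,25],[0,0,0],140],[[7,0,25],[0,0,0],140],[[5,0,15],[0,0,0],140],[[0,0,0],[0,0,0],140]]'
```

```text
clock: 2.95
position: [0.4514, 0.1688, 0.0519]
tcp_rot: [[-0.91, 0.348, 0.225], [0.33, 0.937, -0.111], [-0.249, -0.027, -0.968]]
wrist_force: [-0.1, -1.0, 0.3]
width: 0.0385
```

```bash
python3 -m inch '[[[0,0,0],[0,0,0],140],[[0,0,0],[0,0,0],140]]'
python3 - <<'E'
from h import *
s=sensors.read_state();R=s["tcp_rot"];p=s["position"];print(p,s["qvel"],s["wrist_force"],s["qpos"])
f=np.array([.944,-.33,0]);l=np.array([.33,.944,0])
# desired R: tilt .25
a=.28;z=f*np.sin(a)+np.array([0,0,-np.cos(a)]);y=l;x=np.cross(y,z)
Rd=np.c_[x,y,z]
print("rotvec",cv2.Rodrigues(R.T@Rd)[0].ravel())
print("to centre",(R.T@(np.array([.432,.158,.05])-p))*1000)
E
```

```text
clock: 3.15
position: [0.4518, 0.1679, 0.0529]
tcp_rot: [[-0.91, 0.35, 0.224], [0.333, 0.937, -0.11], [-0.249, -0.026, -0.968]]
wrist_force: [-0.3, -0.2, 0.1]
width: 0.0385
[0.45177133 0.16786002 0.05290383] [ 0.01395787 -0.01544888 -0.0047169   0.00215287  0.00207821  0.00834909
  0.00323913] [-0.32191054 -0.18114899  0.10937951] [-0.73212014  0.85077927  0.28527502  2.16808983  0.09347745  0.00732162
  0.56780279]
rotvec [-0.0303864  -0.02870764 -0.01335778]
to centre [ 15.42808054 -16.06994148  -0.53759145]
```

Joint 6 is near its lower limit, so this much tilt is not available here. I'll back the tilt off.

```bash
python3 -m inch '[[[5,-6,0],[-0.02,0.08,0],140],[[5,-5,0],[0,0.08,0],140],[[0,0,0],[0,0,0],140]]'
cat > g.py <<'E'
from h import *
import sys
def to(P,a,yaw=None):
    s=sensors.read_state();R=s["tcp_rot"];p=s["position"]
    f=np.array([.944,-.33,0]) if yaw is None else np.array([np.cos(yaw),np.sin(yaw),0]);l=np.array([-f[1],f[0],0])
    z=f*np.sin(a)+np.array([0,0,-np.cos(a)]);Rd=np.c_[np.cross(l,z),l,z]
    print("pos",np.round(p,4),"F",np.round(s["wrist_force"],1),"w",s["width"],"q",np.round(s["qpos"],2),"t",s["clock"])
    print("need rot",np.round(cv2.Rodrigues(R.T@Rd)[0].ravel(),3),"shift",np.round(R.T@(np.array(P)-p)*1000,1))
E
python3 -c "
from g import *
to([.432,.158,.052],.1)"
```

```text
clock: 3.45
position: [0.4381, 0.1617, 0.053]
tcp_rot: [[-0.936, 0.342, 0.082], [0.34, 0.94, -0.034], [-0.089, -0.004, -0.996]]
wrist_force: [0.5, 0.2, -0.2]
width: 0.0385
pos [0.4381 0.1617 0.053 ] F [ 0.5  0.2 -0.2] w 0.038504952935210654 q [-0.51  0.81  0.06  2.1   0.13  0.17  0.63] t 3.45
need rot [-0.006 -0.011 -0.012] shift [ 4.5 -5.5  0.6]
```

```bash
python3 -m inch '[[[4,-5,0],[0,0,0],140],[[1,0,15],[0,0,0],140],[[1,0,15],[0,0,0],140],[[0,0,0],[0,0,0],140]]'
python3 -c "
from g import *
to([.432,.158,.014],.1)"
```

```text
clock: 3.85
position: [0.4321, 0.1581, 0.0232]
tcp_rot: [[-0.936, 0.341, 0.09], [0.339, 0.94, -0.036], [-0.097, -0.004, -0.995]]
wrist_force: [-0.4, 0.1, 0.3]
width: 0.0385
pos [0.4321 0.1581 0.0232] F [-0.4  0.1  0.3] w 0.03845494910562443 q [-0.52  0.88  0.09  2.15  0.13  0.06  0.62] t 3.85
need rot [-0.005 -0.003 -0.011] shift [ 1.  -0.1  9.2]
```

```bash
python3 -m inch '[[[0,0,9],[0,0,0],140],[[0,0,0],[0,0,0],140],[[-8,0,0.8],[0,0,0],140],[[-8,0,0.8],[0,0,0],140],[[-8,0,0.8],[0,0,0],140],[[-8,0,0.8],[0,0,0],140],[[-8,0,0.8],[0,0,0],140],[[-8,0,0.8],[0,0,0],140],[[-8,0,0.8],[0,0,0],140],[[-8,0,0.8],[0,0,0],140],[[-8,0,0.8],[0,0,0],140],[[-8,0,0.8],[0,0,0],140],[[0,0,0],[0,0,0],140]]'
python3 - <<'E'
from g import *
to([.541,.121,.014],.1)
c=vision.camera("side"); cv2.imwrite("pics/side2.png",cv2.resize(c["image"][150:300,240:440,::-1],None,fx=4,fy=4,interpolation=2))
E
```

```text
clock: 5.15
position: [0.5161, 0.1278, 0.0159]
tcp_rot: [[-0.936, 0.34, 0.094], [0.338, 0.94, -0.038], [-0.102, -0.003, -0.995]]
wrist_force: [-0.7, 0.4, -0.5]
width: 0.0381
pos [0.5161 0.1278 0.0159] F [-0.7  0.4 -0.5] w 0.038079907001497285 q [-0.36  0.92  0.03  1.91  0.19  0.24  0.7 ] t 5.15
need rot [-0.004  0.002 -0.01 ] shift [-25.4   2.1   4.5]
```

View pics/side2.png

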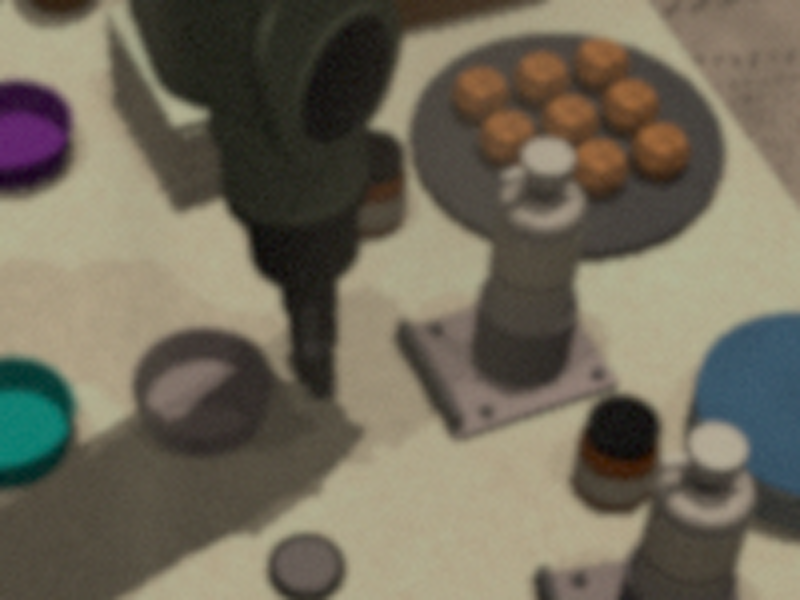

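Run:
```python
from g import *
c=vision.camera("side");s=sensors.read_state();print(s["position"])
u=proj(c,s["position"]);print(u,((u-[240,150])+.5)*4-.5)
print("rim side now",onz(c,240+203.5/4-.5,150+388.5/4-.5,.035))
print(proj(c,[.432,.158,.035]))
```

```text
[0.51509763 0.1282951  0.01589932]
[320.67853753 248.77931806] [324.21415014 396.61727224]
rim side now [0.43021453 0.15131476 0.035     ]
[290.23670659 244.76339212]
```

The fingers are in front of the tin and it has not moved; it is still at side px (290,247). They must have passed it somehow. I'll lift, go back and look once the fingers are lowered.

```bash
python3 -m inch '[[[-2,0,-30],[0,0,0],140],[[-2,0,-30],[0,0,0],140],[[0,0,0],[0,0,0],140],[[30,0,0],[0,0,0],140],[[30,0,0],[0,0,0],140],[[25,0,0],[0,0,0],140],[[0,0,0],[0,0,0],140]]'
python3 - <<'E'
from g import *
to([.432,.158,.014],.1)
c=vision.camera("side"); cv2.imwrite("pics/side3.png",cv2.resize(c["image"][150:300,200:400,::-1],None,fx=4,fy=4,interpolation=2))
E
```

```text
clock: 5.95
position: [0.428, 0.1597, 0.0686]
tcp_rot: [[-0.937, 0.338, 0.091], [0.336, 0.941, -0.037], [-0.098, -0.004, -0.995]]
wrist_force: [0.1, -0.3, -0.5]
width: 0.0386
pos [0.428  0.1597 0.0686] F [ 0.1 -0.3 -0.5] w 0.03857503944618483 q [-0.52  0.77  0.07  2.13  0.15  0.17  0.6 ] t 5.95
need rot [-0.005 -0.002 -0.008] shift [ 1.   0.  54.7]
```

View pics/side3.png

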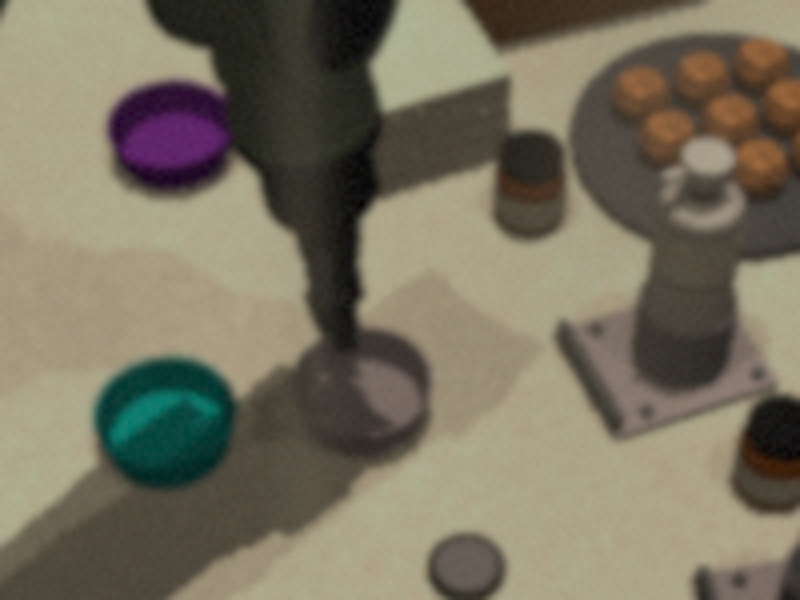

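```bash
python3 -m inch '[[[1,0,18],[0,0,0],140],[[1,0,18],[0,0,0],140],[[1,0,12],[0,0,0],140],[[0,0,0],[0,0,0],140],[[0,0,3],[0,0,0],140]]'
python3 - <<'E'
from g import *
to([.432,.158,.014],.1)
c=vision.camera("side"); cv2.imwrite("pics/side4.png",cv2.resize(c["image"][170:290,220:380,::-1],None,fx=5,fy=5,interpolation=2))
E
```

```text
clock: 6.5
position: [0.434, 0.1579, 0.0161]
tcp_rot: [[-0.936, 0.339, 0.095], [0.337, 0.941, -0.037], [-0.102, -0.003, -0.995]]
wrist_force: [-0.9, -1.0, -0.2]
width: 0.0389
pos [0.434  0.1579 0.0161] F [-0.9 -1.  -0.2] w 0.03888690875492394 q [-0.52  0.89  0.09  2.15  0.16  0.03  0.6 ] t 6.5
need rot [-0.003  0.002 -0.009] shift [ 2.1 -0.6  1.9]
```

View pics/side4.png

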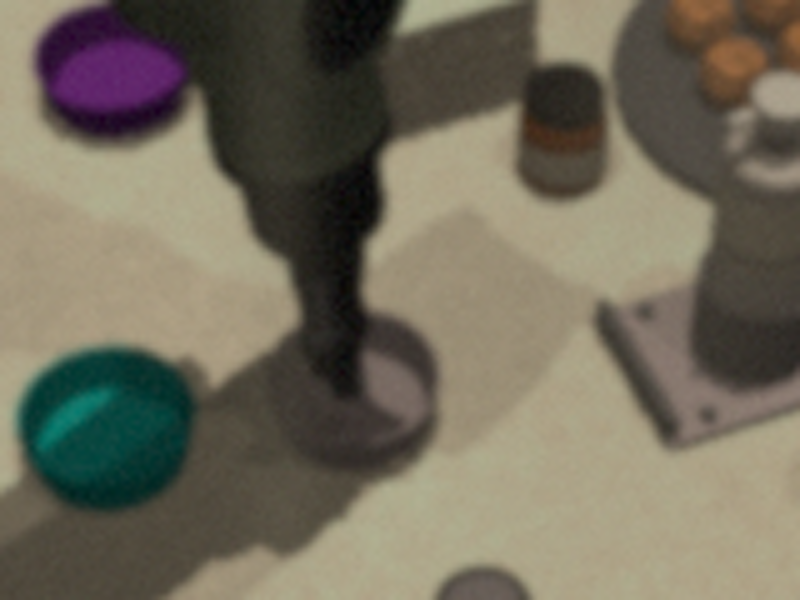

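```bash
python3 -m inch '[[[0,0,3],[0,0,0],140],[[-5,0,0.8],[0,0,0],140],[[-5,0,0.8],[0,0,0],140],[[-5,0,0.8],[0,0,0],140],[[-5,0,0.8],[0,0,0],140],[[-5,0,0.8],[0,0,0],140],[[-5,0,0.8],[0,0,0],140]]'
python3 - <<'E'
from g import *
to([.432,.158,.014],.1)
c=vision.camera("side"); cv2.imwrite("pics/side5.png",cv2.resize(c["image"][170:290,220:380,::-1],None,fx=5,fy=5,interpolation=2))
E
```

```text
clock: 7.25
position: [0.4662, 0.1466, 0.0122]
tcp_rot: [[-0.936, 0.34, 0.097], [0.338, 0.941, -0.036], [-0.103, -0.001, -0.995]]
wrist_force: [-0.0, -0.1, 0.3]
width: 0.0385
pos [0.4662 0.1466 0.0122] F [-0.  -0.1  0.3] w 0.038540488044353824 q [-0.46  0.91  0.07  2.06  0.18  0.1   0.63] t 7.25
need rot [-0.002  0.003 -0.01 ] shift [35.7 -0.9 -5.5]
```

View pics/side5.png

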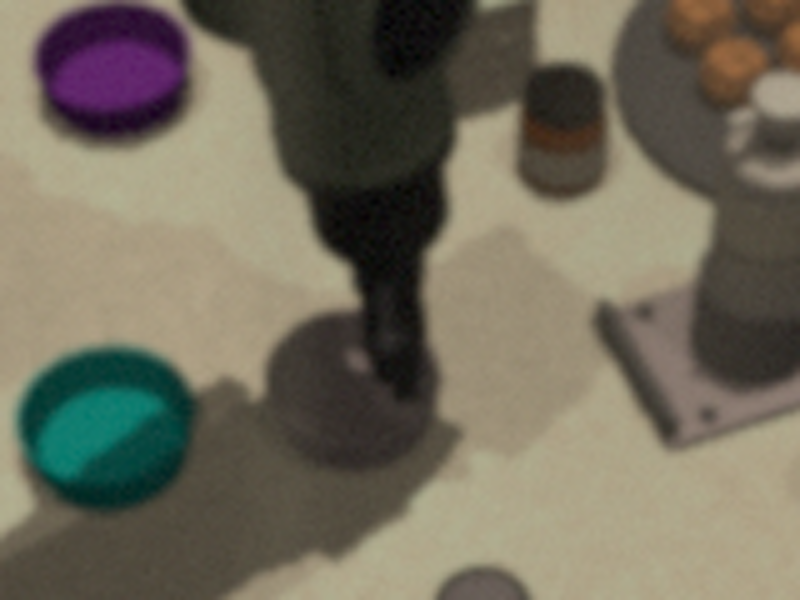

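```bash
python3 -m inch '[[[-5,0,0.5],[0,0,0],140],[[-5,0,0.5],[0,0,0],140]]'
python3 - <<'E'
from g import *
to([.432,.158,.014],.1)
c=vision.camera("side"); cv2.imwrite("pics/side6.png",cv2.resize(c["image"][190:270,250:350,::-1],None,fx=7,fy=7,interpolation=2))
E
```

```text
clock: 7.5
position: [0.4768, 0.1426, 0.0122]
tcp_rot: [[-0.935, 0.34, 0.097], [0.338, 0.94, -0.036], [-0.104, -0.001, -0.995]]
wrist_force: [-0.2, 0.3, -0.1]
width: 0.0386
pos [0.4768 0.1426 0.0122] F [-0.2  0.3 -0.1] w 0.03864986762876899 q [-0.44  0.91  0.06  2.03  0.19  0.13  0.64] t 7.5
need rot [-0.002  0.004 -0.01 ] shift [46.9 -0.8 -6.7]
```

View pics/side6.png

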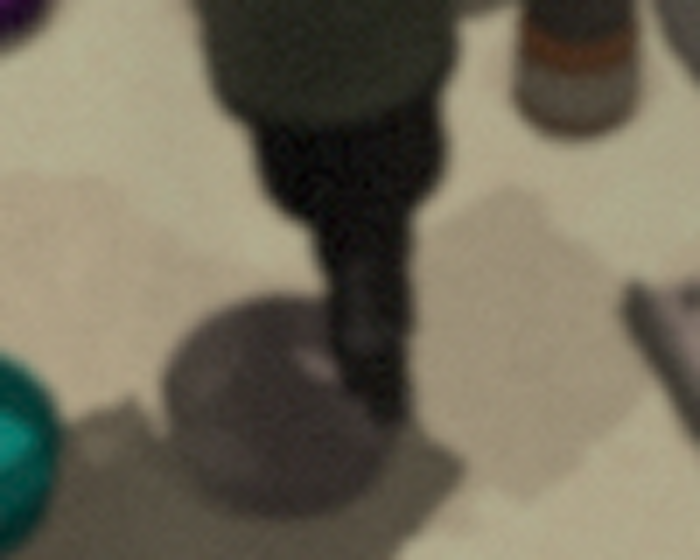

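The fingers show no contact with the tin's wall from inside: they go through it with no force and the tin stays still. I'll try from outside, cradling it from behind with open fingers. First out forwards, the way that was harmless before, then up.

```bash
python3 -m inch '[[[-15,0,1],[0,0,0],140],[[-15,0,1],[0,0,0],140],[[-8,0,0],[0,0,0],100],[[-3,0,-30],[0,0.05,0],80],[[-3,0,-30],[0,0.05,0],60],[[0,0,0],[0,0,0],60]]'
python3 - <<'E'
from g import *
to([.37,.18,.08],0)
c=vision.camera("side"); cv2.imwrite("pics/side7.png",cv2.resize(c["image"][150:300,200:400,::-1],None,fx=4,fy=4,interpolation=2))
t=vision.camera("top")
print("turq",onz(t,272,333,.035))
E
```

```text
clock: 8.15
position: [0.5148, 0.1289, 0.0761]
tcp_rot: [[-0.941, 0.338, -0.003], [0.338, 0.941, -0.002], [0.002, -0.003, -1.0]]
wrist_force: [-0.3, 0.8, -1.3]
width: 0.0652
pos [0.5148 0.1289 0.0761] F [-0.3  0.8 -1.3] w 0.06520026578587929 q [-0.24  0.83 -0.12  1.78  0.17  0.55  0.75] t 8.15
need rot [-0.002 -0.002 -0.009] shift [153.5  -0.9  -3.6]
turq [0.29603935 0.18051753 0.035     ]
```

View pics/side7.png

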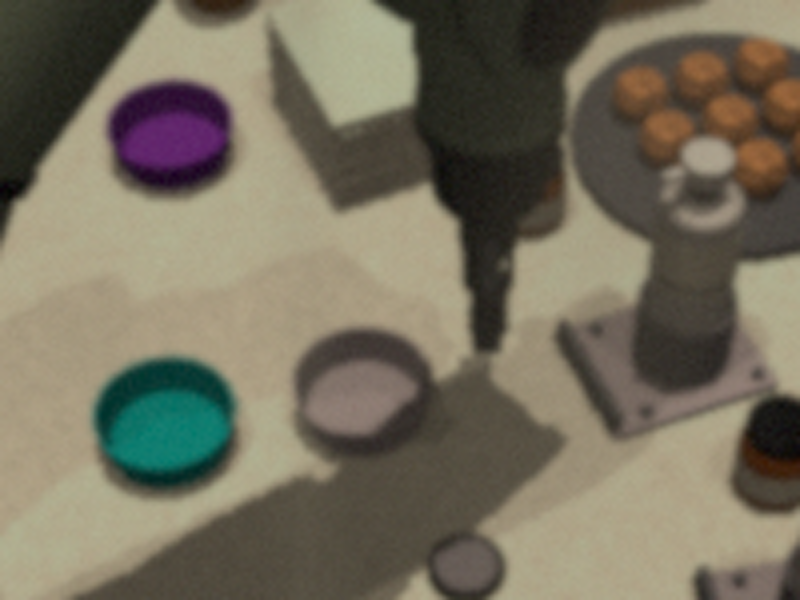

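```bash
python3 -m inch '[[[30,0,0],[0,0,0],60],[[30,0,0],[0,0,0],60],[[30,0,0],[0,0,0],60],[[30,0,0],[0,0,0],60],[[25,0,0],[0,0,0],60],[[0,0,0],[0,0,0],60]]'
python3 -c "
from g import *
to([.372,.179,.08],-.1)"
```

```text
clock: 8.85
position: [0.367, 0.1791, 0.0694]
tcp_rot: [[-0.942, 0.335, -0.008], [0.335, 0.942, -0.007], [0.005, -0.009, -1.0]]
wrist_force: [1.0, -0.2, 0.4]
width: 0.0653
pos [0.367  0.1791 0.0694] F [ 1.  -0.2  0.4] w 0.06532196531906811 q [-0.51  0.75 -0.04  2.2   0.14  0.2   0.55] t 8.85
need rot [-0.009  0.095 -0.006] shift [ -4.7   1.5 -10.7]
```

```bash
python3 -m inch '[[[-4,1,18],[0,0.07,0],60],[[0,0,18],[0,0,0],60],[[0,0,15],[0,0,0],60],[[0,0,2],[0,0,0],60],[[0,0,0],[0,0,0],60]]'
python3 - <<'E'
from g import *
to([.541,.121,.012],-.1)
c=vision.camera("side"); cv2.imwrite("pics/side8.png",cv2.resize(c["image"][150:300,200:400,::-1],None,fx=4,fy=4,interpolation=2))
E
```

```text
clock: 9.35
position: [0.3665, 0.1792, 0.0125]
tcp_rot: [[-0.94, 0.332, -0.078], [0.332, 0.943, 0.015], [0.078, -0.012, -0.997]]
wrist_force: [-0.3, -0.8, 0.9]
width: 0.065
pos [0.3665 0.1792 0.0125] F [-0.3 -0.8  0.9] w 0.06503495945357107 q [-0.44  0.89 -0.09  2.17  0.15  0.15  0.59] t 9.35
need rot [-0.012  0.022 -0.003] shift [-183.4    3.   -13.9]
```

View pics/side8.png

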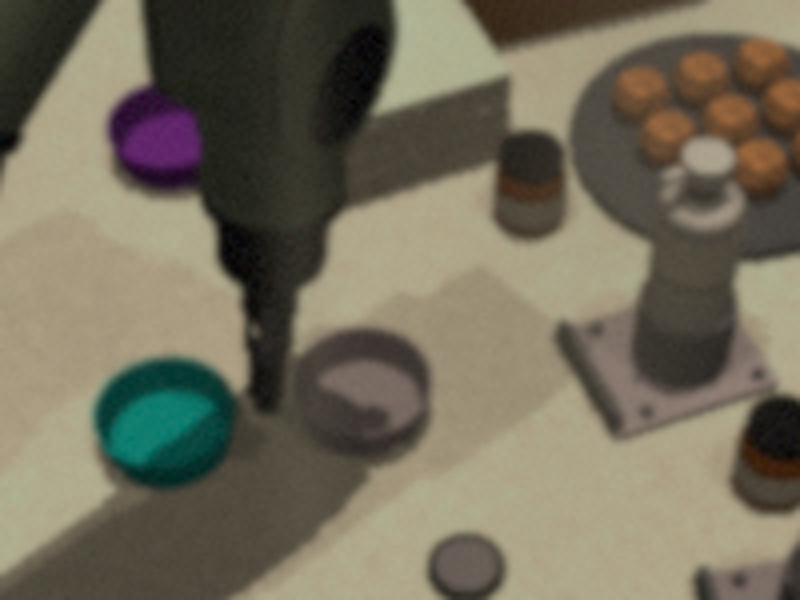

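```bash
python3 -m inch '[[[-5,0,-0.4],[0,0,0],60],[[-5,0,-0.4],[0,0,0],60],[[-5,0,-0.4],[0,0,0],60],[[-5,0,-0.4],[0,0,0],60],[[-5,0,-0.4],[0,0,0],60],[[-5,0,-0.4],[0,0,0],60],[[-5,0,-0.4],[0,0,0],60],[[-5,0,-0.4],[0,0,0],60]]'
python3 - <<'E'
from g import *
to([.541,.121,.012],-.1)
c=vision.camera("side"); cv2.imwrite("pics/side9.png",cv2.resize(c["image"][150:300,200:400,::-1],None,fx=4,fy=4,interpolation=2))
E
```

```text
clock: 10.2
position: [0.4088, 0.165, 0.0148]
tcp_rot: [[-0.941, 0.332, -0.074], [0.331, 0.943, 0.016], [0.075, -0.01, -0.997]]
wrist_force: [-0.8, 0.2, -0.7]
width: 0.065
pos [0.4088 0.165  0.0148] F [-0.8  0.2 -0.7] w 0.0649617106695955 q [-0.36  0.9  -0.11  2.05  0.17  0.26  0.63] t 10.2
need rot [-0.01   0.025 -0.003] shift [-139.2    2.4   -7.7]
```

View pics/side9.png

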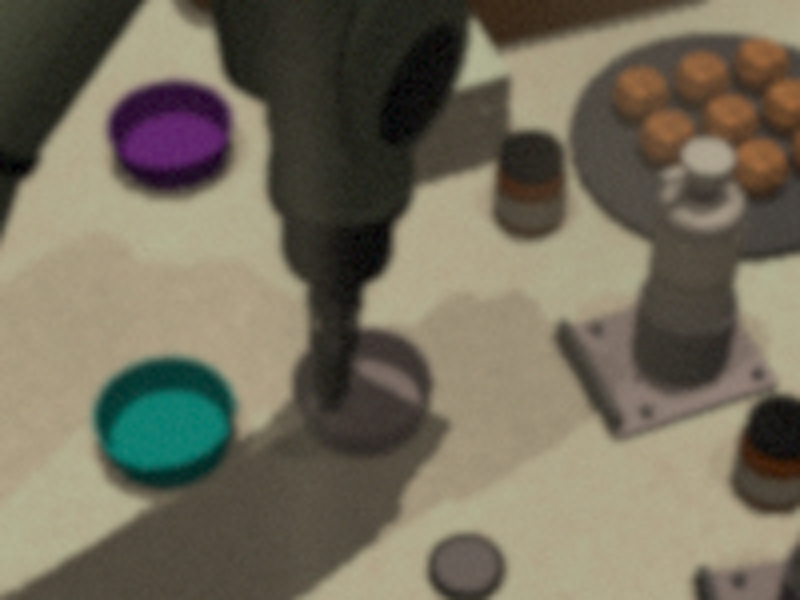

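```bash
python3 -m inch '[[[-5,0,0.3],[0,0,0],60],[[-5,0,0.3],[0,0,0],60],[[-5,0,0.3],[0,0,0],60],[[-5,0,0.3],[0,0,0],60]]'
python3 - <<'E'
from g import *
to([.541,.121,.012],-.1)
c=vision.camera("side"); cv2.imwrite("pics/side10.png",cv2.resize(c["image"][190:270,250:350,::-1],None,fx=7,fy=7,interpolation=2))
E
```

```text
clock: 10.65
position: [0.4294, 0.1576, 0.0118]
tcp_rot: [[-0.94, 0.332, -0.074], [0.332, 0.943, 0.015], [0.075, -0.01, -0.997]]
wrist_force: [0.5, 0.4, -0.5]
width: 0.0653
pos [0.4294 0.1576 0.0118] F [ 0.5  0.4 -0.5] w 0.06527252488676705 q [-0.32  0.91 -0.12  2.    0.18  0.3   0.66] t 10.65
need rot [-0.01   0.025 -0.003] shift [-117.1    2.5   -9. ]
```

View pics/side10.png

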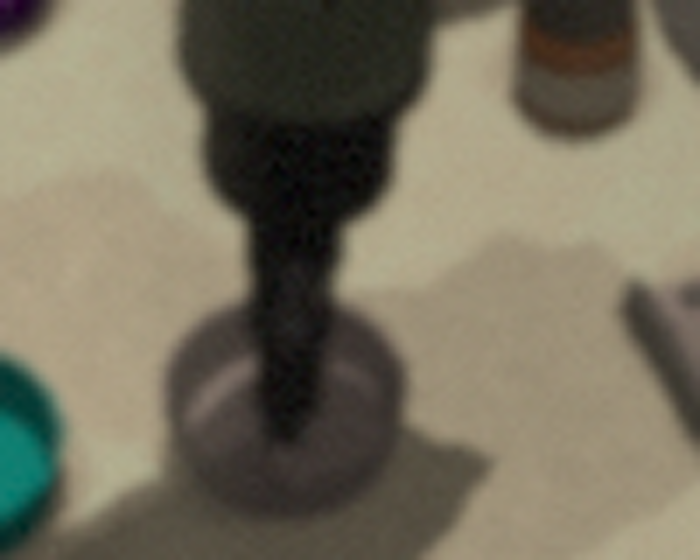

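Run:
```python
from g import *
c=vision.camera("side");s=sensors.read_state();R=s["tcp_rot"];p=s["position"]
for dz in (0,-.01,-.02,-.03):
  for dy in (-.04,0,.04):
    u=proj(c,p+R@np.array([0,dy,dz])); print(dz,dy,np.round(u,1), np.round((u-[250,190]+.5)*7-.5))
```

```text
0 -0.04 [289.5 260.9] [279. 500.]
0 0 [289.8 250.1] [281. 424.]
0 0.04 [290.1 239.6] [283. 350.]
-0.01 -0.04 [289.6 258.8] [280. 485.]
-0.01 0 [289.9 247.9] [282. 409.]
-0.01 0.04 [290.2 237.5] [284. 335.]
-0.02 -0.04 [289.8 256.6] [281. 470.]
-0.02 0 [290.1 245.8] [283. 393.]
-0.02 0.04 [290.3 235.3] [285. 320.]
-0.03 -0.04 [289.9 254.5] [282. 454.]
-0.03 0 [290.2 243.6] [284. 378.]
-0.03 0.04 [290.5 233.1] [286. 304.]
```

The visible near fingertip is at side px (291,253), which is about 30 mm above where the reported TCP would put it. So the half-open fingertips have been sweeping just over the 35 mm rim, and the real tips must be felt for. I'll centre over the tin, narrow the fingers and lower in small steps.

```bash
python3 -m inch '[[[0,0,-10],[0,-0.08,0],140],[[0,0,0],[0,-0.08,0],140],[[0,0,0],[0,0,0],140],[[0,0,0],[0,0,0],140]]'
python3 - <<'E'
from g import *
to([.432,.158,.012],.1)
c=vision.camera("side"); cv2.imwrite("pics/side11.png",cv2.resize(c["image"][190:270,250:350,::-1],None,fx=7,fy=7,interpolation=2))
E
```

```text
clock: 11.15
position: [0.4305, 0.1572, 0.0221]
tcp_rot: [[-0.939, 0.333, 0.081], [0.331, 0.943, -0.038], [-0.089, -0.009, -0.996]]
wrist_force: [0.2, 0.0, 0.2]
width: 0.0382
pos [0.4305 0.1572 0.0221] F [0.2 0.  0.2] w 0.03823466276875418 q [-0.51  0.88  0.07  2.14  0.2   0.07  0.57] t 11.15
need rot [-0.01  -0.011 -0.003] shift [-0.2  1.3 10.2]
```

View pics/side11.png

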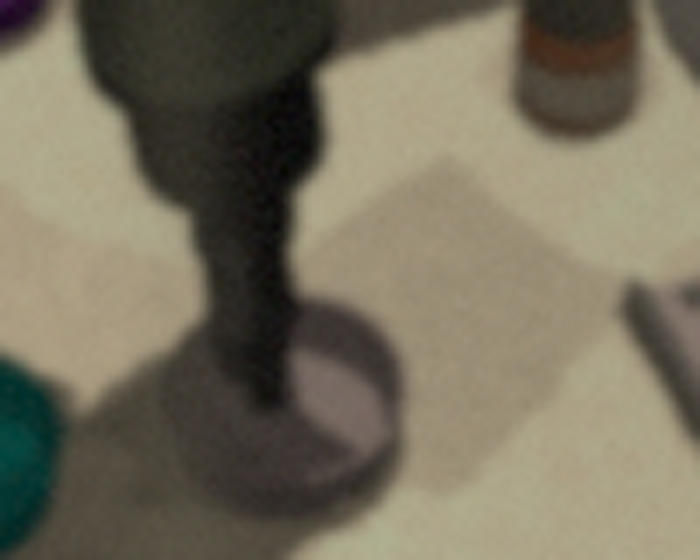

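```bash
python3 -m inch '[[[1,0,5],[0,0,0],140],[[0,0,5],[0,0,0],140],[[0,0,2],[0,0,0],140],[[0,0,2],[0,0,0],140],[[0,0,2],[0,0,0],140]]'; python3 -m inch '[[[0,0,2],[0,0,0],140],[[0,0,2],[0,0,0],140],[[0,0,0],[0,0,0],140]]'
python3 - <<'E'
from g import *
to([.432,.158,.012],.1)
c=vision.camera("side"); cv2.imwrite("pics/side12.png",cv2.resize(c["image"][190:270,250:350,::-1],None,fx=7,fy=7,interpolation=2))
E
```

```text
clock: 11.7
position: [0.432, 0.1556, 0.0041]
tcp_rot: [[-0.938, 0.337, 0.078], [0.335, 0.941, -0.037], [-0.086, -0.008, -0.996]]
wrist_force: [0.2, -0.1, 0.3]
width: 0.0385
clock: 12.0
position: [0.4323, 0.1552, -0.0005]
tcp_rot: [[-0.938, 0.338, 0.077], [0.336, 0.941, -0.037], [-0.085, -0.009, -0.996]]
wrist_force: [-0.1, -0.5, 0.3]
width: 0.0383
pos [ 0.4323  0.1552 -0.0005] F [-0.1 -0.5  0.3] w 0.03830661124782542 q [-0.51  0.93  0.08  2.14  0.2   0.02  0.56] t 12.0
need rot [-0.009 -0.015 -0.007] shift [  0.1   2.4 -12.6]
```

View pics/side12.png

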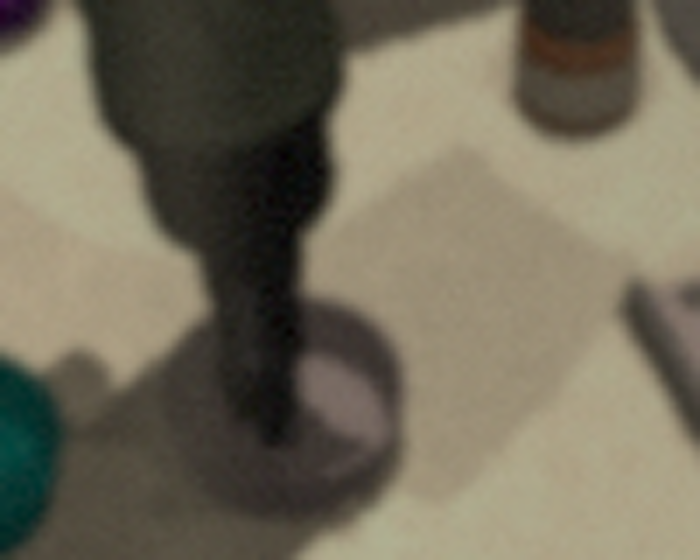

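```bash
python3 -m inch '[[[0,1,0],[0,0.09,0],140],[[0,1,2],[0,0,0],140],[[0,0,3],[0,0,0],140],[[0,0,3],[0,0,0],140],[[0,0,2],[0,0,0],140]]'; python3 -m inch '[[[0,0,2],[0,0,0],140],[[0,0,2],[0,0,0],140]]';python3 -m inch '[[[0,0,2],[0,0,0],140]]'
python3 - <<'E'
from g import *
to([.432,.158,.012],.0)
c=vision.camera("side"); cv2.imwrite("pics/side13.png",cv2.resize(c["image"][190:270,250:350,::-1],None,fx=7,fy=7,interpolation=2))
E
```

```text
clock: 12.55
position: [0.4323, 0.1577, -0.0107]
tcp_rot: [[-0.942, 0.336, -0.009], [0.336, 0.942, -0.006], [0.006, -0.009, -1.0]]
wrist_force: [-0.3, -0.3, 0.2]
width: 0.0385
clock: 12.75
position: [0.4317, 0.1581, -0.0152]
tcp_rot: [[-0.942, 0.334, -0.009], [0.334, 0.942, -0.007], [0.006, -0.01, -1.0]]
wrist_force: [0.0, -0.4, -0.3]
width: 0.0383
clock: 12.85
position: [0.4316, 0.1583, -0.0174]
tcp_rot: [[-0.943, 0.334, -0.009], [0.334, 0.943, -0.007], [0.006, -0.01, -1.0]]
wrist_force: [-0.0, -0.3, -0.4]
width: 0.0385
pos [ 0.4316  0.1583 -0.0174] F [-0.  -0.3 -0.4] w 0.03848463657296751 q [-0.4   0.97 -0.03  2.06  0.23  0.13  0.58] t 12.85
need rot [-0.01  -0.006 -0.004] shift [ -0.3  -0.4 -29.4]
```

View pics/side13.png

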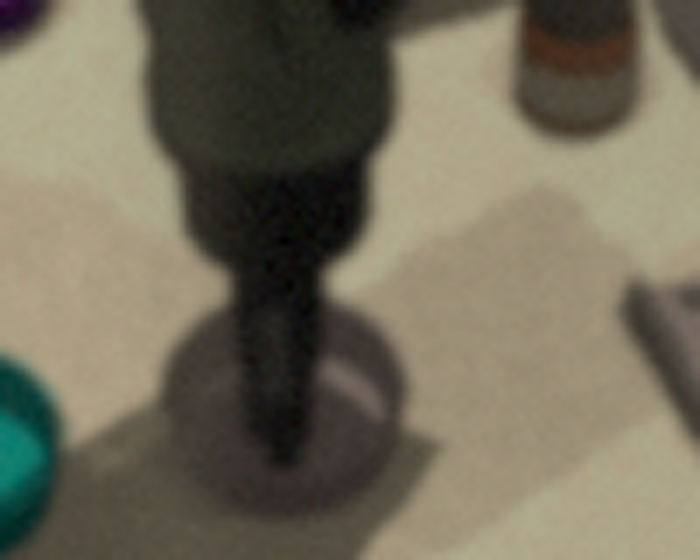

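```bash
python3 -m inch '[[[-5,0,0],[0,0,0],140],[[-5,0,0],[0,0,0],140],[[-5,0,0],[0,0,0],140],[[-5,0,0],[0,0,0],140],[[-5,0,0],[0,0,0],140],[[-5,0,0],[0,0,0],140],[[-5,0,0],[0,0,0],140],[[-5,0,0],[0,0,0],140]]'
python3 - <<'E'
from g import *
to([.541,.121,.012],.0)
c=vision.camera("side"); cv2.imwrite("pics/side14.png",cv2.resize(c["image"][190:270,250:350,::-1],None,fx=7,fy=7,interpolation=2))
E
```

```text
clock: 13.7
position: [0.4723, 0.1436, -0.0178]
tcp_rot: [[-0.943, 0.334, -0.01], [0.334, 0.943, -0.007], [0.007, -0.01, -1.0]]
wrist_force: [-1.1, 0.8, 0.1]
width: 0.0387
pos [ 0.4723  0.1436 -0.0178] F [-1.1  0.8  0.1] w 0.03870253691521974 q [-0.33  0.98 -0.07  1.94  0.25  0.24  0.63] t 13.7
need rot [-0.01  -0.007 -0.004] shift [-72.1   1.3 -30.3]
```

View pics/side14.png

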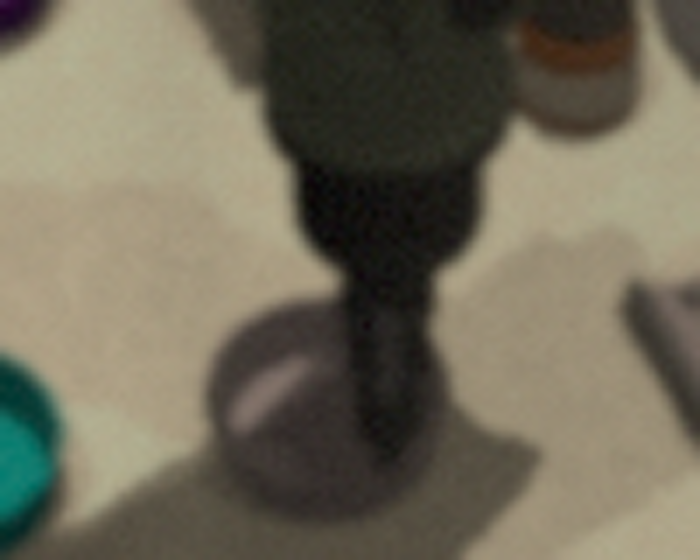

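The tin now slides with the fingers: its left edge went from crop 163 to 208. Continuing the push.

```bash
python3 -m inch '[[[-5,0,0],[0,0,0],140],[[-5,0,0],[0,0,0],140],[[-5,0,0],[0,0,0],140],[[-5,0,0],[0,0,0],140],[[-5,0,0],[0,0,0],140],[[-5,0,0],[0,0,0],140],[[-5,0,0],[0,0,0],140],[[-5,0,0],[0,0,0],140],[[-5,0,0],[0,0,0],140],[[-5,0,0],[0,0,0],140],[[-5,0,0],[0,0,0],140]]'
cat > tin.py <<'E'
from g import *
# foot front? find tin ellipse by hand: show grid crop
def show(name,cam,x0,y0,w,h,k):
    c=vision.camera(cam); im=cv2.resize(c["image"][y0:y0+h,x0:x0+w,::-1],None,fx=k,fy=k,interpolation=2)
    im=np.clip(im.astype(float)*1.4,0,255).astype(np.uint8)
    cv2.imwrite(name,im); return c
E
python3 - <<'E'
from tin import *
to([.541,.121,-.018],.0)
show("pics/side15.png","side",260,170,130,100,6)
E
```

```text
clock: 14.85
position: [0.5288, 0.1234, -0.0181]
tcp_rot: [[-0.943, 0.334, -0.01], [0.334, 0.943, -0.007], [0.007, -0.01, -1.0]]
wrist_force: [-0.8, -0.1, 2.3]
width: 0.0386
pos [ 0.5288  0.1234 -0.0181] F [-0.8 -0.1  2.3] w 0.038610979593705214 q [-0.23  1.01 -0.11  1.76  0.26  0.4   0.7 ] t 14.85
need rot [-0.01  -0.007 -0.004] shift [-12.3   1.8  -0.2]
```

View pics/side15.png

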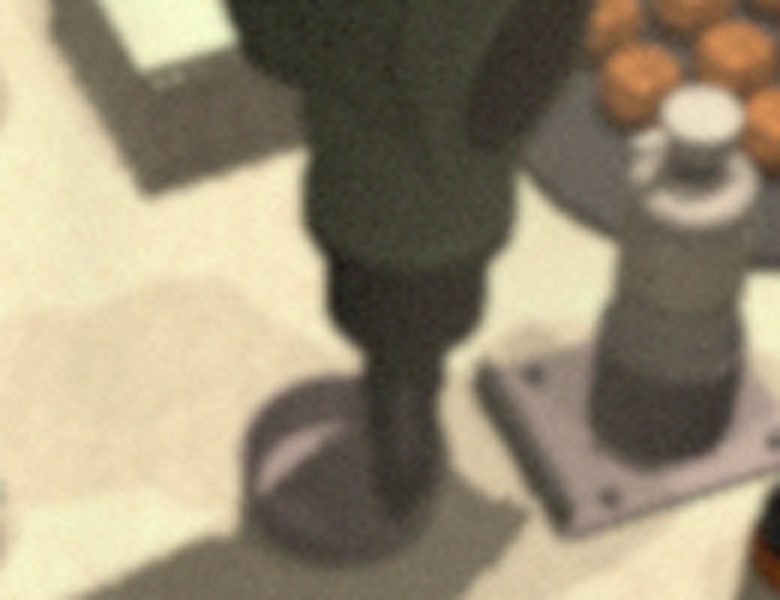

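```bash
python3 -m inch '[[[0,0,-3],[0,-0.09,0],140],[[0,0,-2],[0,-0.09,0],140],[[0,0,0],[0,-0.09,0],140],[[0,0,0],[0,0,0],140]]'
python3 - <<'E'
from tin import *
to([.541,.121,-.014],.27)
c=vision.camera("side")
print(onz(c,260+344/6,170+449/6,.035))
E
```

```text
clock: 15.3
position: [0.5368, 0.1241, -0.0068]
tcp_rot: [[-0.911, 0.341, 0.231], [0.324, 0.94, -0.109], [-0.254, -0.025, -0.967]]
wrist_force: [0.1, 0.7, -0.2]
width: 0.0388
pos [ 0.5368  0.1241 -0.0068] F [ 0.1  0.7 -0.2] w 0.03876679972755724 q [-0.53  1.    0.23  1.98  0.25  0.    0.55] t 15.3
need rot [-0.027 -0.013 -0.005] shift [-3.  -1.2  8.3]
[0.50555074 0.13110828 0.035     ]
```

```bash
python3 -m inch '[[[0,0,0],[0.02,0.08,0],140],[[1,0,4],[0,0.04,0],140],[[1,0,4],[0,0,0],140],[[0,0,0],[0,0,0],140]]'
python3 - <<'E'
from tin import *
to([.541,.121,-.016],.14)
show("pics/side16.png","side",260,170,130,100,6)
E
```

```text
clock: 15.75
position: [0.5427, 0.124, -0.0149]
tcp_rot: [[-0.93, 0.347, 0.119], [0.34, 0.938, -0.073], [-0.137, -0.027, -0.99]]
wrist_force: [-0.6, 0.5, 0.2]
width: 0.0389
pos [ 0.5427  0.124  -0.0149] F [-0.6  0.5  0.2] w 0.03886059024677948 q [-0.38  1.    0.06  1.85  0.28  0.22  0.6 ] t 15.75
need rot [-0.029 -0.003 -0.014] shift [ 0.7 -3.4  1.1]
```

View pics/side16.png

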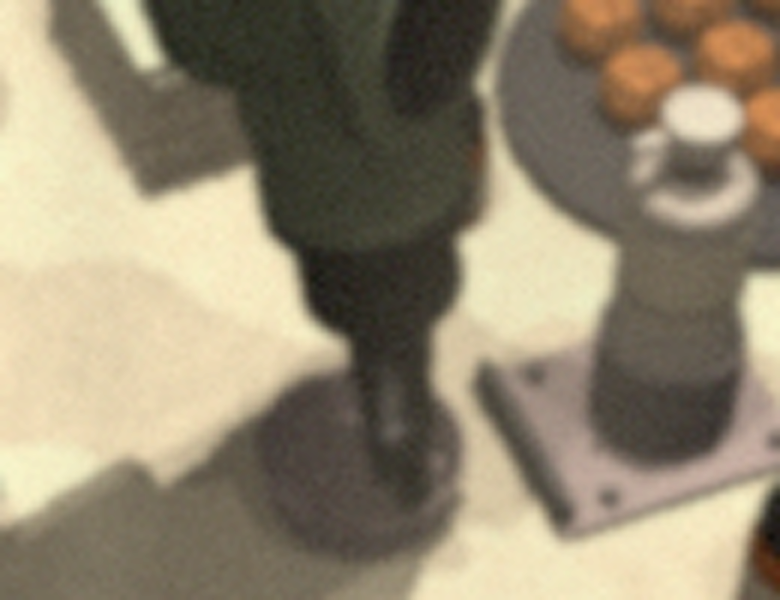

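```bash
python3 -m inch '[[[-5,0,0.6],[0,0,0],140],[[-5,0,0.6],[0,0,0],140],[[-5,0,0.6],[0,0,0],140],[[-5,0,0.6],[0,0,0],140],[[0,0,0],[0,0,0],140]]'
python3 - <<'E'
from tin import *
to([.541,.121,-.016],.14)
show("pics/side17.png","side",260,170,130,100,6)
E
```

```text
clock: 16.3
position: [0.5636, 0.117, -0.0142]
tcp_rot: [[-0.931, 0.345, 0.121], [0.338, 0.938, -0.073], [-0.139, -0.026, -0.99]]
wrist_force: [-0.1, -0.9, 0.4]
width: 0.0389
pos [ 0.5636  0.117  -0.0142] F [-0.1 -0.9  0.4] w 0.03886603544681305 q [-0.34  1.01  0.04  1.78  0.28  0.27  0.63] t 16.3
need rot [-0.028 -0.001 -0.012] shift [22.6 -4.  -1.3]
```

View pics/side17.png

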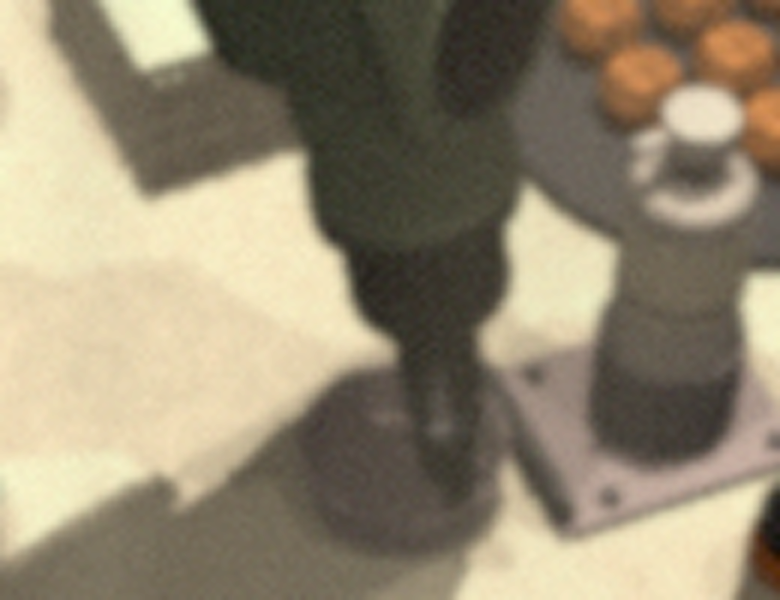

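Run:
```python
from tin import *
c=vision.camera("side")
print(onz(c,260+404/6-.4,170+444/6-.4,.035))
for P in ([.541,.1207,.035],[.541-.052,.1207,.035],[.541,.1727,.035],[.593,.1207,.035],[.541,.0687,.035],[.541,.0757,0]): print(P,np.round((proj(c,P)-[260,170]+.5)*6-.5))
```

```text
[0.53329894 0.1259513  0.035     ]
[0.541, 0.1207, 0.035] [423. 448.]
[0.48900000000000005, 0.1207, 0.035] [322. 477.]
[0.541, 0.1727, 0.035] [385. 371.]
[0.593, 0.1207, 0.035] [523. 420.]
[0.541, 0.0687, 0.035] [463. 528.]
[0.541, 0.0757, 0] [455. 562.]
```

```bash
python3 -m inch '[[[-4,-1,0.5],[0,0,0],140],[[-3,-1,0.4],[0,0,0],140],[[0,0,0],[0,0,0],140]]'
```

```text
clock: 16.7
position: [0.5691, 0.113, -0.0141]
tcp_rot: [[-0.931, 0.344, 0.121], [0.338, 0.938, -0.072], [-0.138, -0.027, -0.99]]
wrist_force: [-0.1, -0.4, -0.1]
width: 0.0384
```

```bash
python3 -m inch '[[[6,0,0],[0,0,0],140],[[6,0,0],[0,0,0],140],[[0,0,-20],[0,0,0],140],[[0,0,-40],[0,0,0],140],[[0,0,-45],[0,0,0],140],[[10,40,-45],[0,0,0],140],[[10,45,-45],[0,0,0],140],[[10,45,-45],[0,0,0],140],[[10,45,0],[0,0,0],255],[[0,0,0],[0,0,0],255]]'
python3 - <<'E'
from tin import *
to([.674,.126,.26],0)
show("pics/side18.png","side",260,170,130,100,6)
show("pics/top18.png","top",230,130,130,180,3.3)
E
```

```text
clock: 17.7
position: [0.5453, 0.2901, 0.1904]
tcp_rot: [[-0.932, 0.344, 0.117], [0.337, 0.939, -0.07], [-0.134, -0.026, -0.991]]
wrist_force: [0.2, -0.4, -0.2]
width: 0.01
pos [0.5453 0.2901 0.1904] F [ 0.2 -0.4 -0.2] w 0.009953137522167007 q [-0.6   0.75 -0.02  1.43  0.17  0.91  0.51] t 17.7
need rot [-0.027  0.134 -0.013] shift [-184.6 -111.6  -42.4]
```

View pics/side18.png

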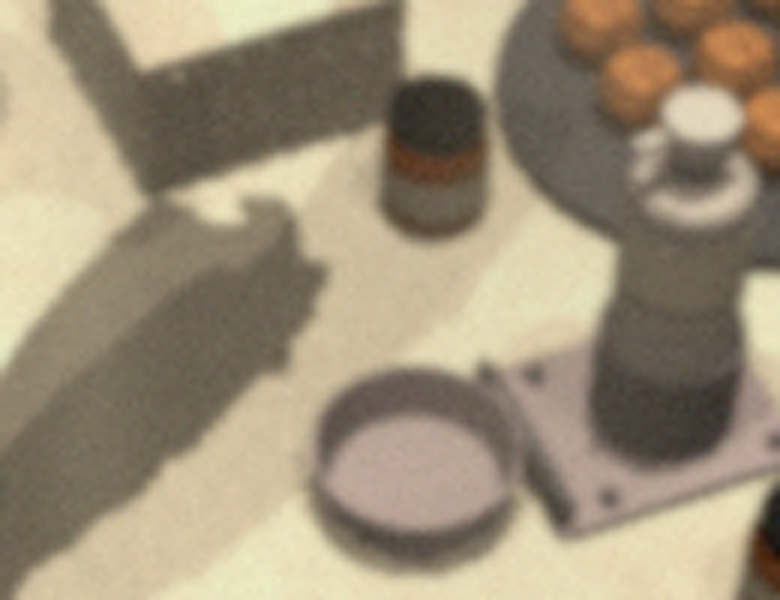

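View pics/top18.png

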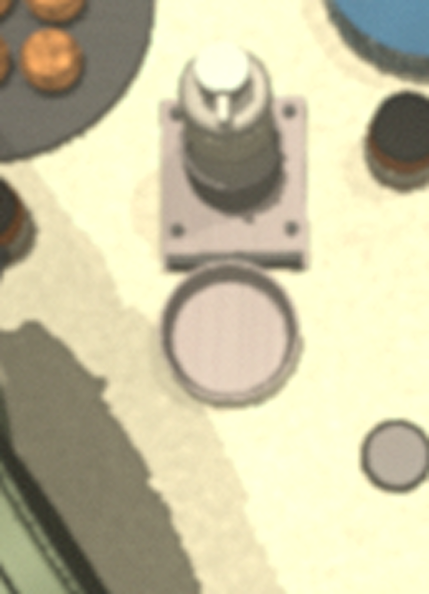

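Run:
```python
from tin import *
t=vision.camera("top");s=vision.camera("side")
T=lambda x,y:(230+(x+.5)/3.3-.5,130+(y+.5)/3.3-.5)
S=lambda x,y:(260+(x+.5)/6-.5,170+(y+.5)/6-.5)
print("rim top",onz(t,*T(230.5,329),.035),"rim side",onz(s,*S(418,447),.035))
print("bar",onz(t,*T(167,257),.025),onz(t,*T(307,255),.025))
print("screws",onz(t,*T(177,229),.008),onz(t,*T(291,228),.008),onz(t,*T(289,111),.008))
print("screws S",onz(s,*S(537,375),.008),onz(s,*S(612,497),.008))
print("cap",tri(t,T(222,64),s,S(703,110)))
# cap top circle
for n,c,(u,v) in(("t",t,T(222,64)),("s",s,S(703,108))):
    print(n,[np.round(onz(c,u,v,z),4) for z in (.205,.211,.217)])
```

```text
rim top [0.54042924 0.12497826 0.035     ] rim side [0.5389618  0.12198577 0.035     ]
bar [0.59564456 0.17385546 0.025     ] [0.59956213 0.07084135 0.025     ]
screws [0.62185971 0.16869909 0.008     ] [0.62462569 0.08327497 0.008     ] [0.71667243 0.08698697 0.008     ]
screws S [0.62091245 0.16531561 0.008     ] [0.62522424 0.08064896 0.008     ]
cap (array([0.67307307, 0.12743656, 0.212081  ]), np.float64(0.000798424025783409))
t [array([0.6763, 0.1278, 0.205 ]), array([0.6739, 0.1274, 0.211 ]), array([0.6716, 0.1271, 0.217 ])]
s [array([0.6769, 0.1349, 0.205 ]), array([0.6737, 0.1295, 0.211 ]), array([0.6706, 0.1241, 0.217 ])]
```

The tin stands at about (0.540, 0.1235), and the spot is at (0.541, 0.1217). It is 2–3 mm off, against the bar, and flat. Next I'll press the cap at about (0.6735, 0.127), whose top triangulates to z ≈ 0.212. I'll raise, go above it with shut fingers, and triangulate the real tip.

```bash
python3 -m inch '[[[0,0,-45],[0,0.07,0],255],[[0,0,-45],[0,0.07,0],255],[[-40,-25,0],[0,0,0],255],[[-40,-25,0],[0,0,0],255],[[-40,-25,0],[0,0,0],255],[[-30,-20,0],[0,0,0],255],[[0,0,0],[0,0,0],255]]'
python3 - <<'E'
from tin import *
to([.6735,.127,.26],0)
show("pics/side19.png","side",280,100,160,120,5)
show("pics/top19.png","top",220,90,160,120,5)
E
```

```text
clock: 18.6
position: [0.6476, 0.134, 0.2823]
tcp_rot: [[-0.935, 0.354, -0.025], [0.355, 0.934, -0.029], [0.013, -0.036, -0.999]]
wrist_force: [-0.6, 0.4, -0.9]
width: 0.0001
pos [0.6476 0.134  0.2823] F [-0.6  0.4 -0.9] w 0.00014414618286890532 q [-0.23  0.83 -0.09  0.89  0.08  1.45  0.9 ] t 18.6
need rot [-0.035 -0.013 -0.026] shift [-26.9   3.4  21.9]
```

View pics/side19.png

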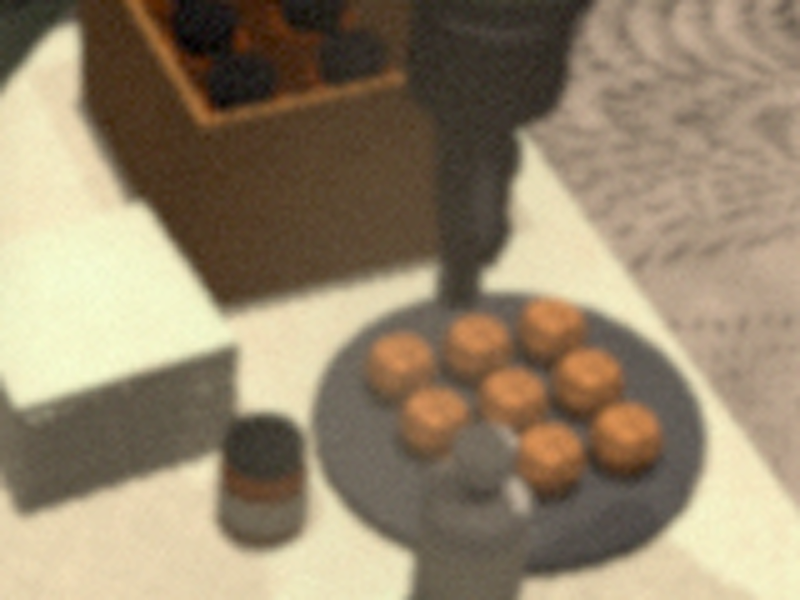

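View pics/top19.png

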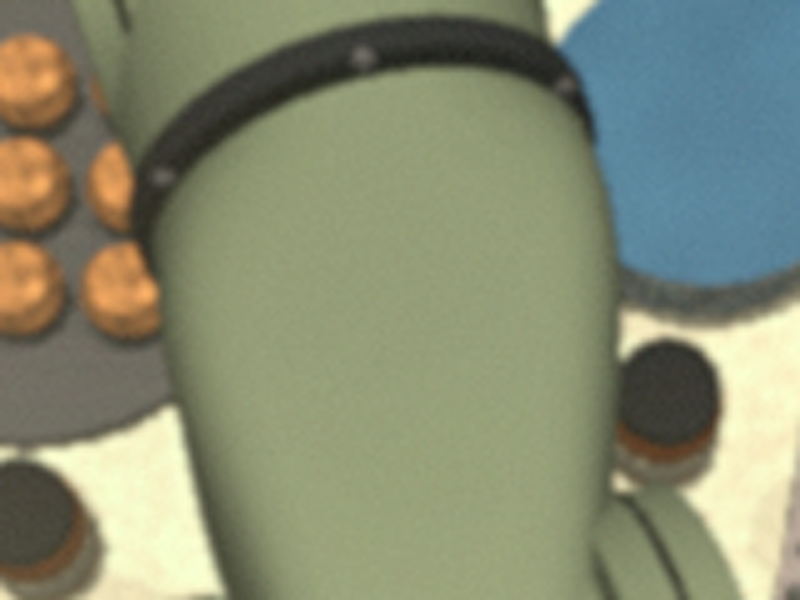

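Run:
```python
from tin import *
s=vision.camera("side");st=sensors.read_state();p=st["position"];print(p)
u=(280+458.5/5-.5,100+302.5/5-.5)
for z in np.arange(.27,.33,.01): print(np.round(onz(s,*u,z),4), np.round(proj(s,[p[0],p[1],z]),1))
print(u)
```

```text
[0.64538759 0.14012331 0.28303051]
[0.6725 0.1764 0.27  ] [367.4 171.1]
[0.667  0.1663 0.28  ] [367.7 168.3]
[0.6614 0.1562 0.29  ] [368.1 165.3]
[0.6558 0.146  0.3   ] [368.4 162.4]
[0.6502 0.1359 0.31  ] [368.8 159.4]
[0.6446 0.1258 0.32  ] [369.1 156.4]
(371.2, 160.0)
```

The real tip is about 25 mm above the reported z, with xy consistent. Contact with the cap is expected at reported z ≈ 0.187. Align above it first.

```bash
python3 -m inch '[[[-15,-1,0],[-0.035,-0.01,-0.02],255],[[-14,0,15],[0,0,0],255],[[0,0,15],[0,0,0],255],[[0,0,0],[0,0,0],255]]'
python3 -c "
from g import *
to([.6738,.128,.225],0)"
```

```text
clock: 19.15
position: [0.6707, 0.1341, 0.2529]
tcp_rot: [[-0.946, 0.324, -0.003], [0.324, 0.946, 0.007], [0.005, 0.006, -1.0]]
wrist_force: [1.3, 0.3, 0.0]
width: 0.0001
pos [0.6707 0.1341 0.2529] F [1.3 0.3 0. ] w 6.24309056488291e-05 q [-0.2   0.87 -0.11  0.89  0.08  1.38  0.95] t 19.15
need rot [ 0.006 -0.005  0.007] shift [-5.1 -5.  27.9]
```

```bash
python3 -m inch '[[[-5,-5,10],[0,0,0],255],[[0,0,10],[0,0,0],255],[[0,0,10],[0,0,0],255],[[0,0,0],[0,0,0],255]]'
python3 - <<'E'
from tin import *
to([.6738,.128,.215],0)
show("pics/side20.png","side",320,130,120,90,6)
E
```

```text
clock: 19.55
position: [0.6731, 0.1295, 0.2221]
tcp_rot: [[-0.947, 0.321, -0.002], [0.321, 0.947, 0.008], [0.004, 0.007, -1.0]]
wrist_force: [-0.6, 0.1, 0.5]
width: -0.0002
pos [0.6731 0.1295 0.2221] F [-0.6  0.1  0.5] w -0.0002188998350138375 q [-0.19  0.89 -0.11  0.95  0.08  1.3   0.96] t 19.55
need rot [ 0.007 -0.004  0.009] shift [-1.2 -1.2  7. ]
```

View pics/side20.png

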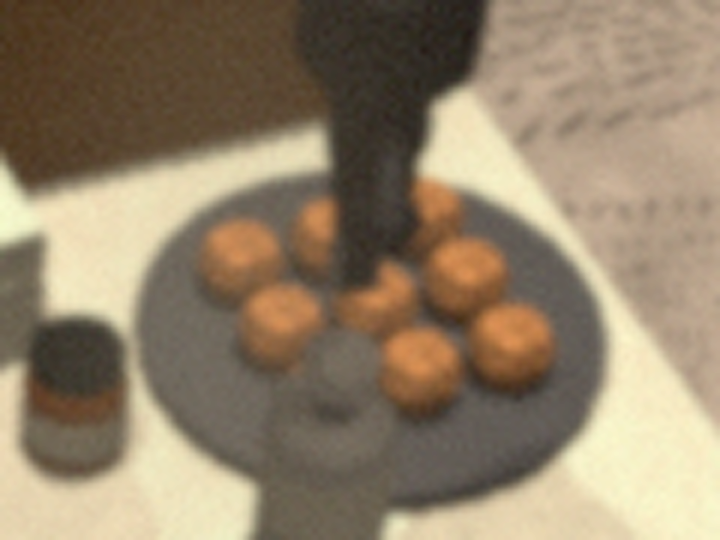

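```bash
python3 -m inch '[[[1,-1,8],[0,0,0],255],[[0,0,8],[0,0,0],255],[[0,0,6],[0,0,0],255],[[0,0,0],[0,0,0],255]]'
python3 - <<'E'
from tin import *
to([.6738,.128,.187],0)
show("pics/side21.png","side",320,130,120,90,6)
E
```

```text
clock: 20.0
position: [0.6721, 0.1294, 0.1996]
tcp_rot: [[-0.947, 0.321, -0.0], [0.321, 0.947, 0.008], [0.003, 0.008, -1.0]]
wrist_force: [-0.6, 0.0, -0.9]
width: -0.0002
pos [0.6721 0.1294 0.1996] F [-0.6  0.  -0.9] w -0.00020022081899964328 q [-0.19  0.91 -0.11  1.    0.08  1.24  0.95] t 20.0
need rot [ 0.008 -0.003  0.009] shift [-2.1 -0.9 12.6]
```

View pics/side21.png

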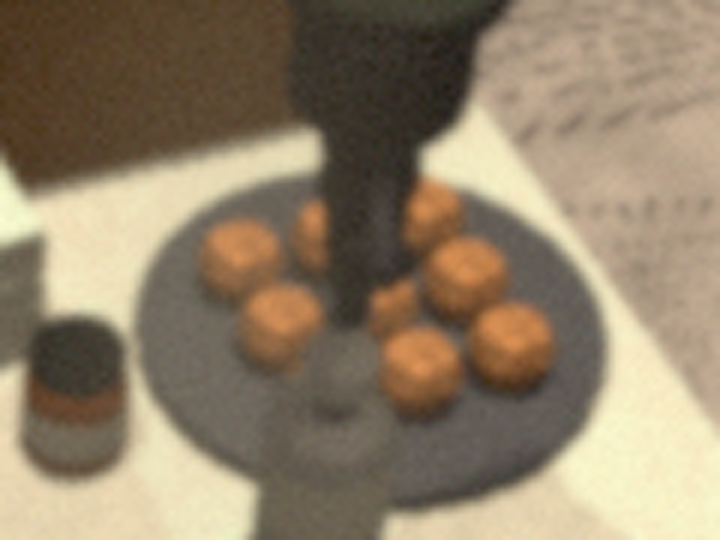

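```bash
python3 -m inch '[[[0,0,3],[0,0,0],255],[[0,0,3],[0,0,0],255],[[0,0,3],[0,0,0],255]]' | egrep 'pos|force'; for i in 1; do :; done; python3 -m inch '[[[0,0,2],[0,0,0],255]]'| egrep 'pos|force'; python3 -m inch '[[[0,0,2],[0,0,0],255]]'| egrep 'pos|force'; python3 -m inch '[[[0,0,2],[0,0,0],255]]'| egrep 'pos|force'
```

```text
position: [0.6726, 0.1296, 0.1913]
wrist_force: [0.2, -0.1, -0.8]
position: [0.6726, 0.1296, 0.189]
wrist_force: [0.8, 0.3, -0.1]
position: [0.6727, 0.1296, 0.1868]
wrist_force: [-0.2, -0.1, 0.5]
position: [0.6727, 0.1296, 0.1846]
wrist_force: [0.3, -0.3, -0.2]
```

```bash
for i in 1; do python3 -m inch '[[[0,0,2],[0,0,0],255]]'| egrep 'pos|force'; python3 -m inch '[[[0,0,2],[0,0,0],255]]'| egrep 'pos|force'; python3 -m inch '[[[0,0,2],[0,0,0],255]]'| egrep 'pos|force'; done
```

```text
position: [0.6727, 0.1297, 0.1826]
wrist_force: [-1.4, -0.1, 3.9]
position: [0.6727, 0.1297, 0.1807]
wrist_force: [-2.2, -0.5, 5.5]
position: [0.6728, 0.1297, 0.1789]
wrist_force: [-1.0, -0.3, 6.2]
```

```bash
python3 -m inch '[[[0,0,2],[0,0,0],255],[[0,0,2],[0,0,0],255]]'| egrep 'pos|force'; python3 -m inch '[[[0,0,2],[0,0,0],255]]'| egrep 'pos|force'; python3 -m inch '[[[0,0,1.5],[0,0,0],255]]'| egrep 'pos|force'; python3 -m inch '[[[0,0,1],[0,0,0],255]]'| egrep 'pos|force'; python3 -m inch '[[[0,0,1],[0,0,0],255]]'| egrep 'pos|force'
```

```text
position: [0.6728, 0.1297, 0.1754]
wrist_force: [-3.0, -1.0, 9.0]
position: [0.6728, 0.1297, 0.1739]
wrist_force: [-3.6, -1.4, 9.9]
position: [0.6728, 0.1297, 0.1729]
wrist_force: [-4.3, -0.8, 10.2]
position: [0.6728, 0.1297, 0.1724]
wrist_force: [-4.4, -1.1, 10.7]
position: [0.6729, 0.1297, 0.1721]
wrist_force: [-4.8, -1.9, 11.4]
```

```bash
python3 -m inch '[[[0,0,2],[0,0,0],255]]'| egrep 'pos|force'; python3 -m inch '[[[0,0,2],[0,0,0],255]]'| egrep 'pos|force'; python3 -m inch '[[[0,0,2],[0,0,0],255]]'| egrep 'pos|force'; python3 -m inch '[[[0,0,2],[0,0,0],255]]'| egrep 'pos|force'
```

```text
position: [0.6729, 0.1297, 0.1708]
wrist_force: [-5.8, -0.6, 12.7]
position: [0.6729, 0.1297, 0.1695]
wrist_force: [-5.8, -0.8, 13.5]
position: [0.6729, 0.1297, 0.1684]
wrist_force: [-6.6, -1.4, 24.1]
position: [0.6731, 0.1298, 0.1682]
wrist_force: [-13.7, -2.9, 37.9]
```

```bash
python3 -m inch '[[[0,0,2],[0,0,0],255]]'| egrep 'pos|force'; python3 -m inch '[[[0,0,2],[0,0,0],255]]'| egrep 'clock|pos|force'
```

```text
position: [0.6731, 0.1298, 0.1683]
wrist_force: [-13.1, -2.2, 29.8]
clock: 22.15
position: [0.6732, 0.1298, 0.1683]
wrist_force: [-10.7, -2.7, 27.0]
```

The cap bottomed at reported z ≈ 0.168. The wrist force peaked at about 38 N vertical, around 40 N as a vector, which was closer to the limit than I intended. Releasing now.

```bash
python3 -m inch '[[[0,0,-3],[0,0,0],255],[[0,0,-4],[0,0,0],255],[[0,0,-6],[0,0,0],255],[[0,0,-10],[0,0,0],255],[[0,0,-20],[0,0,0],255],[[0,0,-30],[0,0,0],255],[[0,0,-30],[0,0,0],255],[[30,30,0],[0,0,0],255],[[40,40,0],[0,0,0],255],[[40,40,0],[0,0,0],255],[[40,40,0],[0,0,0],255],[[40,40,0],[0,0,0],255],[[0,0,0],[0,0,0],255],[[0,0,0],[0,0,0],255]]'
python3 - <<'E'
from tin import *
c=vision.camera("side");cv2.imwrite("pics/side22.png",c["image"][:,:,::-1])
c=vision.camera("top");cv2.imwrite("pics/top22.png",c["image"][:,:,::-1])
show("pics/side22c.png","side",260,170,130,100,6)
show("pics/top22c.png","top",230,130,130,180,3.3)
E
```

```text
clock: 23.55
position: [0.5601, 0.3553, 0.2805]
tcp_rot: [[-0.946, 0.324, 0.014], [0.324, 0.946, 0.012], [-0.009, 0.016, -1.0]]
wrist_force: [0.4, -0.6, 0.5]
width: -0.0001
```

View pics/side22c.png

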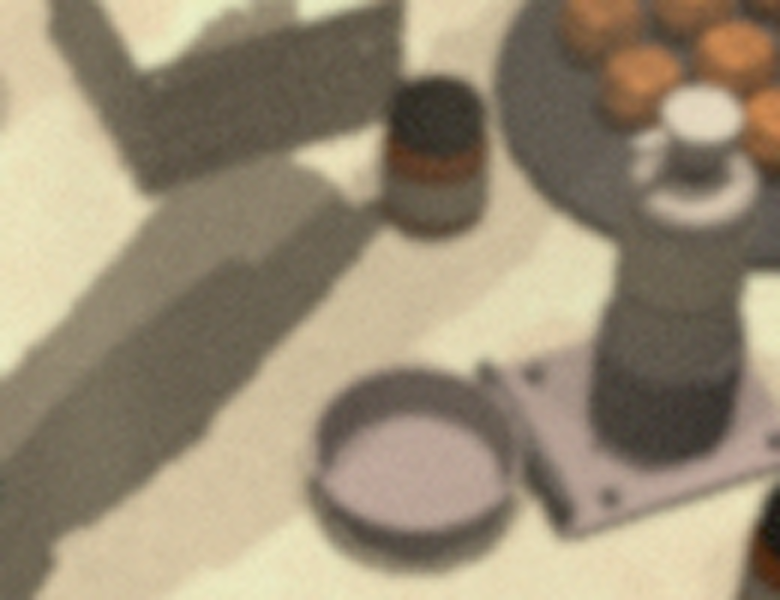

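View pics/top22.png

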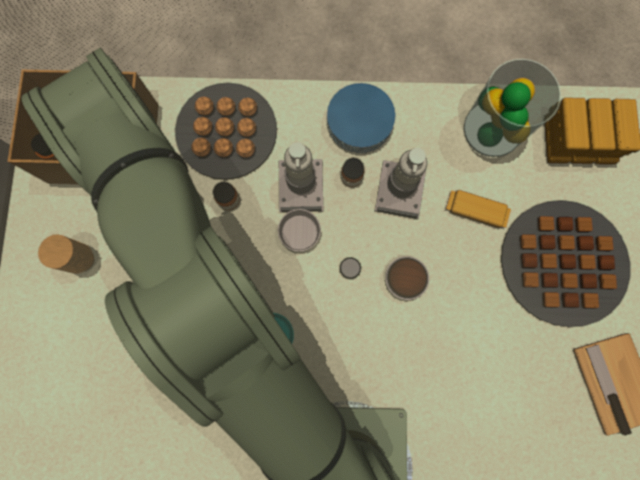

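View pics/top22c.png

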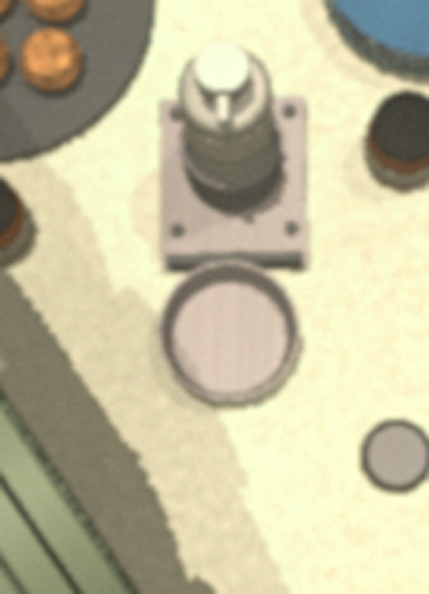

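The tin is unchanged (side crop centre (418,447), top crop (230,329)). The cap is back at side crop (703,110), and the bystanders are where they were. The arm is clear, so I'm handing in.

```bash
python3 -c "
from rig import manip
print(manip.close_job())"
```

```text
the job is handed in; nothing more can be done
None
```

The tin is in place and the cap was pressed and released, but I may have broken the 40 N limit on the press.

- **Force limit:** When the cap reached its rigid stop I made one more 2 mm step. The wrist reading went to 37.9 N vertical, about 40.4 N as a full vector with roughly 1 N of noise. That is right at the limit, so I can't rule out that the run failed there. The step before it read 24 N and already showed the bottom, so I should have stopped then.
- **Tin:** I slid the empty steel tin along the table to the left holder by pushing its wall from inside. The last pictures put its centre 2–3 mm from its place, flat and close against the stop bar.
- **Cap:** I felt contact at 3–4 N and pressed about 15 mm to the stop. After release the cap appears at the same pixels as before the press.
- **Disagreement:** The reported tool z was about 25 mm lower than the real fingertips. My first three pushes passed over the rim without touching anything; the final heights were found from pictures and by feel.
- **Everything else:** In the last pictures the cake tin, jars, jar lid, napkins, snack pack and the other canister look unmoved. I compared them by eye and did not measure them. The arm stood clear at hand-in, at 23.6 s of the 48 s.

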